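# Trip a hidden drawer catch with a release pin

### The job

The parts drawer is held shut by a hidden spring catch. Take the release pin from its holder, put it through the slot in the top of the drawer unit, feel along the slot for the guide hole underneath and press the catch through it until the drawer springs out, never pushing harder than about 25 N. Then stand the pin fully back in its holder and leave the things around alone.

Things in the scene. Friction and masses are not known exactly. Their poses are not given: they have to be found in the camera images.
- unit: Grey sheet-metal drawer unit, 150 (x) x 200 (y) x 100 (z) mm, fixed to the bench. Origin at the centre of its underside, z up; its front, the drawer, faces -x. An access slot is in the middle of its top, over the hidden parts described at guide_level and button_level.
- slot (a point): Centre of the access slot, level with the unit's top face (100 mm above the bench). Axes as the unit's. The slot is 11 mm wide in x and 46 mm long in y, its edges chamfered 2 mm, through a top plate 5 mm thick.
- guide_level (a point): Point 20 mm below the slot's centre (z = 80 mm), level with the upper face of a rigid guide plate. The plate has one rectangular hole, 11 mm in x by 9 mm in y, rim chamfered 1.5 mm, plate 6 mm thick. The hole lies under the slot's long centre line, its centre anywhere from -16 to +16 mm along y from this point: not measured, new each time. Elsewhere under the slot the pin meets rigid plate.
- button_level (a point): Point 35 mm below the slot's centre (z = 65 mm). The catch's flat button (10 mm across) stands under the guide hole, wherever that is along the slot; its top is within 5 mm above or below this height: not measured, new each time. It goes down 8 mm to a hard stop. Its spring resists with 6 N at first, 11 N at the stop; after about 5 mm (9 N) the drawer is freed.
- drawer (a joint): How far the drawer has come out towards the unit's -x, in m: 0 shut, 0.035 fully sprung out. A spring pushes it out slowly, in about a second, once the catch is down.
- holder: White pin holder, a block 50 x 50 mm and 62 mm high on a 75 mm square foot 6 mm thick, fixed. Origin at the centre of its underside, z up. A vertical through hole of 10 mm diameter, chamfered 3.5 mm, runs down its middle from the top face.
- pin_centre (a point): Centre (half-way up) of the release pin, 125 mm long, 0.07 kg, upright in the holder; z points from tip to handle. Below this point: steel shank, 6 mm diameter, and at its upper end a collar, 18 mm diameter, 5 mm thick, spanning 2.5 mm below to 2.5 mm above this point. When fully in the holder the collar rests on its top face, with this point 64.5 mm above the bench.
- pin_grip (a point): Middle of the pin's black square handle, where it is gripped: 14 x 14 mm, flats facing x and y of this frame, 60 mm long (30 mm up and down from here), 32.5 mm above pin_centre and 95 mm above the tip.
- pin_tip (a point): Lower tip of the pin's shank (end bevelled by 2 mm), on the pin's axis, 62.5 mm below pin_centre.
- tape_ring: Bystander: small roll of tape lying flat, 56 mm across, 13 mm high, origin at its underside.
- dye_jar: Bystander: little sample jar, 38 mm across, 34 mm high, origin at its underside.
- acrylic_tile: Bystander: clear acrylic block 55 x 75 x 15 mm, origin at its underside.
- pen: Bystander: green ball pen, 137 mm long, 10 mm thick, lying on the bench.

How it is judged (in metres and radians):
On the way, in this order (a step that is already met when the one before it is completed fails the run):
1. the pin is lifted clear of its holder (z of pin_centre in the frame of holder above 0.12 m), for 0.1 s.
2. the drawer has begun to come out while the pin's tip is inside the unit (value of joint drawer above 0.004 m and z of pin_tip in the frame of unit below 0.098 m and horizontal distance between pin_tip and slot below 0.025 m), for 0.05 s.
At the end, for the whole second after the job is handed in: The drawer has sprung out by more than 25 mm, and the pin stands in its holder again: within 6 mm of the hole's axis, tilted less than 0.12 rad, its collar within 4 mm of resting on the holder's top (value of joint drawer above 0.025 m and horizontal distance between pin_centre and holder below 0.006 m and z of pin_centre in the frame of holder between 0.06 and 0.0685 m and angle between pin_centre's own z axis and vertical below 0.12 rad); the robot touches nothing.
It fails at once if the pin pushes on the drawer unit or its insides with more than 25 N (contact force between pin and unit above 25 N).
It fails at once if a bystander is moved by more than 30 mm (distance of any of tape_ring, dye_jar, acrylic_tile, pen from where it was at the start of the episode above 0.03 m).
It also fails if it takes over 67 s, if anything falls off the work surface, if the arm or the gripper's body presses on something with over 40 N, if the wrist force passes 120 N, or if a joint passes its speed limit or range.

### The arm

A 6-joint arm with a two-finger parallel gripper is mounted at the origin on a cart in front of the work surface, level with it; the furniture and walls round the work are solid. World frame = base frame: x ahead of the robot, y to its left, z up, the work surface at z = 0. Lengths are in m, angles in degrees, forces in N, time in s.
With the tool pointing down it reaches from about 0.4 to 0.825 m from the base axis. Payload 7 kg.
Tool frame: the origin (TCP) lies between the finger pads; the fingertips stand 11 mm ahead of it and the grasp point (between the pads) lies 8 mm behind it (r.tcp_to_tips is the distance from the TCP to the fingertips, in m); x points along the fingers, y is the direction in which the jaws open and shut, and the axes are right-handed (so a half turn about x gives the same grasp; the last joint's range is limited). The gripper opens to 88 mm and grips with 3 to 60 N. Pads are 19 mm wide; open, the fingers measure 130 mm over their backs; the gripper's body (78 mm by 193 mm) begins 47 mm behind the grasp point.
Start: joints at [-47.894, 20.546, 0.682, 0, -70.136, -16.507], TCP at [0.292, -0.609, 0.238] pointing down, gripper open.
Joint ranges: [-176.03, 176.03], [-82.01, 121.73], [-58.28, 71.71], [-173.87, 95.51], [-174.79, -0.11], [-173.66, 173.66]. Speed limits (degrees/s): [136.94, 136.94, 172.46, 180, 180, 180].

### API

Orientations are given as [roll, pitch, yaw] about the fixed x, y, z axes, in that order (R = Rz(yaw) Ry(pitch) Rx(roll)).
In Python, from plant import r gives the robot as it stands.
- The arm moves only by the tool arm_command, never from a script. Its argument "plan" is a list of rows, each an object of numbers: "dx", "dy", "dz": the shift along the tool's x, y, z each as a share of 0.02 m, from -1 to 1; "wx", "wy", "wz": the turn, a rotation vector about the tool's x, y, z each as a share of 0.08 rad, from -1 to 1. In form: [{"dx": .., "dy": .., "dz": .., "wx": .., "wy": .., "wz": ..}, ...]. A call has 1 to 20 rows; each row shifts and turns the pose as measured when the row begins, along the tool's axes as they then stand; what a row does not reach is not made up. A row lasts 1/12 s, in which the tool goes at most 41.7 mm and 7.16 degrees, less where a joint would pass 70% of its speed; a pose out of reach is approached as far as the arm can. A call with a number of a shift or a turn outside -1 to 1 is refused whole. A call with a gripper value outside its range is refused whole. "fingers" is the closure, from -1 (fully open) to 1 (shut), so that 0 is half open, set as the call begins (left out, the last holds). The fingers move at their own pace and stop on an object; "force" is the grip in N (left out, the last holds). Time passes only in rows, so rows that do not move let the fingers close. It gives the time, the measured TCP pose, the force and the opening at its end, in the units of the state.
- r.get_state(): the state, without advancing time (a new reading comes with each control period).
- r.capture(name): name is "scene" or "top"; returns (picture, depth): 400x640x3 uint8, red, green, blue; 400x640 float32, m along the optical axis (not along the pixel's ray), 0 where there is no reading.
- r.camera_model(name): a dict with "vertical_fov" (degrees; the focal length in pixels is half the picture's height over the tangent of half this angle, whatever the lens; pixels are square), "cx", "cy" (the principal point, pixels), "dist" ([k1, k2, p1, p2, k3] as OpenCV has them; the pictures are not rectified), "R" (3x3) and "t" (3): a world point X has camera coordinates R X + t. Camera axes: x right, y down, z forward; pixel columns grow to the right and rows downward; lengths in m; the calibration is good to about 2 mm. A picture is of the moment at which its call begins. camera_model takes no time and is no camera call.
- r.close_job(): hands the job in, once; it reports no verdict.
Trained networks look in the newest picture that a camera, given by its name, has taken for a name from the list of things; names that differ only in an ending like _2 or _b are one class to them, and where a whole thing is asked for, a point or a joint stands for the part that bears it (a point fixed in the world has none). Each returns a list of dicts, best first, with "score" (0 to 1); they miss things now and then, are a little off and sometimes report something else, mostly with a low value. They report only what shows in the picture. A call takes as long as a camera call.
- r.cut_out(camera, query): "mask" (400x640 bool, what is visible of it) and "bbox" ([left, top, width, height] in pixels, round what is visible of it).
- r.spot_point(camera, query): "centre" ([column, row] in pixels: a listed point, or the origin of a listed thing).
The state is a dict: "time_s": time; "joints": joint angles; "qd": joint speeds; "joint_torque": joint torques, N m; "tcp_pos": TCP position; "eef_rot": TCP orientation; "contact_force": force on the tool from outside, world axes, zero at the start; "moment": the same for the moment, N m; "gripper_width": finger opening in m.
Only numpy, scipy, OpenCV 4.12 (cv2) and the standard library are available. Lean on these libraries where they do the work, as an engineer would, in place of code of your own. Each camera call takes 0.05 s, during which the arm holds its last target.

## Working session

There is one attempt and no reset: what is moved stays moved. The work goes in short steps, Python scripts to look and compute and a tool call to move; the robot and the scene stay as the last step left them, time stands still between calls to the robot, and variables do not carry over. Pictures are saved under pics/ and viewed, and the job is handed in when it is done.

Besides the shell and the picture viewer there is one more tool, called after "Request:" by a JSON object that holds its "method" and its "body". arm_command: Moves the arm, as the interface text tells. Shift numbers are shares of 0.02 m and turn numbers shares of 0.08 rad, none past 1 either way. Its arguments: {"type":"object","properties":{"plan":{"type":"array","items":{"type":"object","properties":{"dx":{"type":"number"},"dy":{"type":"number"},"dz":{"type":"number"},"wx":{"type":"number"},"wy":{"type":"number"},"wz":{"type":"number"}}}},"fingers":{"type":"number"},"force":{"type":"number"}},"required":["plan"]}

```bash
ls; mkdir -p pics; cat > h.py <<'E'
import numpy as np, cv2
from plant import r
def cap(n,f):
    p,d=r.capture(n); cv2.imwrite('pics/'+f,p[:,:,::-1]); np.save('pics/'+f+'.npy',d); return p,d
def K(n):
    m=r.camera_model(n); f=200/np.tan(np.radians(m['vertical_fov'])/2)
    return m,np.array([[f,0,m['cx']],[0,f,m['cy']],[0,0,1.]]),np.array(m['dist'],float),np.array(m['R']),np.array(m['t'])
def ray(n,uv):
    m,k,d,R,t=K(n); u=cv2.undistortPoints(np.array([[uv]],float),k,d)[0,0]
    return -R.T@t, R.T@np.array([u[0],u[1],1])
def atz(n,uv,z):
    o,v=ray(n,uv); return o+v*(z-o[2])/v[2]
def proj(n,X):
    m,k,d,R,t=K(n); return cv2.projectPoints(np.array(X,float).reshape(-1,1,3),cv2.Rodrigues(R)[0],t,k,d)[0].reshape(-1,2)
def bydepth(n,uv,dep):
    o,v=ray(n,uv); return o+v*dep
E
python3 - <<'E'
from h import *
s=r.get_state()
print(s)
for n in('scene','top'):
    cap(n,n+'0.png'); print(n,r.camera_model(n))
E
```

```text
pics
{'time_s': 0.0, 'joints': array([-4.78942145e+01,  2.05905840e+01,  6.33930298e-01, -2.06945162e-02,
       -7.01343898e+01, -1.65072247e+01]), 'qd': array([-0.06361484,  0.00593502,  0.01489034, -0.08720859,  0.00876034,
       -0.00687874]), 'joint_torque': array([ 1.41639730e-04, -5.82717025e+01,  2.93066812e+01,  6.99720785e+00,
        7.11371904e-03, -2.50475796e-04]), 'tcp_pos': array([ 0.29142789, -0.60833273,  0.23663165]), 'eef_rot': array([ 94.44721605,  89.9069005 , 120.03872902]), 'contact_force': array([0.21667985, 0.90553198, 0.50204631]), 'moment': array([-0.05799902, -0.00127487,  0.03772714]), 'gripper_width': 0.08802717618684401}
scene {'vertical_fov': 50.221953515180324, 'cx': 313.59759434294926, 'cy': 206.0598728122782, 'dist': array([0.01425534, 0.        , 0.        , 0.        , 0.        ]), 'R': array([[-0.5569497 , -0.83052585,  0.00581751],
       [-0.35753338,  0.23342751, -0.90425742],
       [ 0.7496512 , -0.50570585, -0.42694809]]), 't': array([0.22886251, 0.27225895, 0.82529432])}
top {'vertical_fov': 56.077625499539145, 'cx': 316.7122901953647, 'cy': 201.86807650900693, 'dist': array([-0.0369182,  0.       ,  0.       ,  0.       ,  0.       ]), 'R': array([[ 0.00769236, -0.99977352,  0.01984293],
       [-0.9972709 , -0.00912719, -0.07326292],
       [ 0.07342744, -0.01922521, -0.99711524]]), 't': array([-0.06508465,  0.44579678,  1.0742146 ])}
```

View pics/scene0.png

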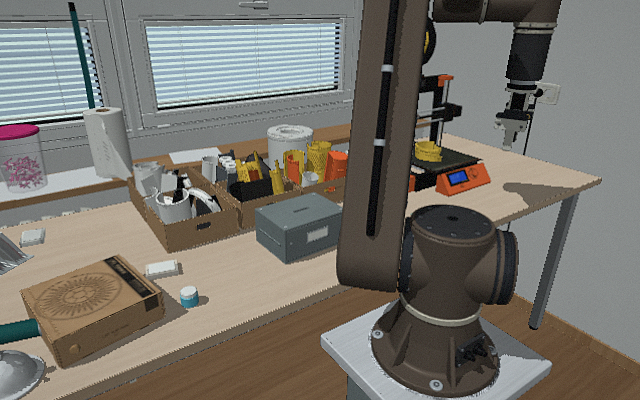

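View pics/top0.png

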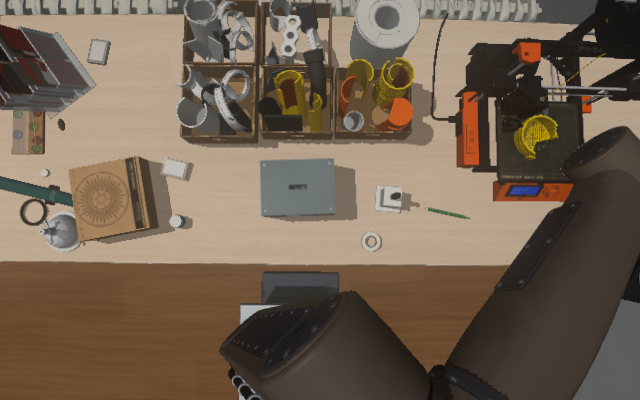

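```bash
python3 - <<'E'
from h import *
for n in('scene','top'):
    for q,z in(('slot',.1),('holder',0),('unit',0),('pin_centre',.0645),('pin_grip',.097),('tape_ring',0),('dye_jar',0),('acrylic_tile',0),('pen',0.005)):
        for x in r.spot_point(n,q)[:2]:
            if x['score']>.3: print(n,q,x['score'],x['centre'],atz(n,x['centre'],z).round(4))
print(r.get_state()['time_s'])
E
```

```text
scene slot 0.92 [301.7, 207.2] [ 0.4908 -0.014   0.1   ]
scene holder 0.63 [300.7, 240.4] [ 0.4875 -0.0079  0.    ]
scene unit 0.97 [299.9, 241.0] [ 0.4859 -0.0042  0.    ]
scene dye_jar 0.77 [191.8, 298.8] [0.4003 0.3351 0.    ]
scene acrylic_tile 0.72 [165.3, 271.2] [0.5423 0.352  0.    ]
top slot 0.96 [296.7, 187.1] [ 0.4795 -0.0056  0.1   ]
top holder 0.67 [384.6, 199.3] [ 0.4571 -0.263   0.    ]
top unit 0.69 [299.6, 191.9] [ 0.4766 -0.0109  0.    ]
top pin_grip 0.52 [394.2, 194.6] [ 0.4621 -0.2698  0.097 ]
top tape_ring 0.51 [370.3, 239.1] [ 0.3392 -0.2201  0.    ]
top dye_jar 0.55 [181.7, 220.5] [0.3891 0.3341 0.    ]
top acrylic_tile 0.6 [172.6, 164.0] [0.5564 0.367  0.    ]
top pen 0.56 [447.8, 212.0] [ 0.4206 -0.4507  0.005 ]
1.0
```

The scene shows the unit at about (300,230) with the arm hiding the holder. The top view shows the slot at (297,187), the holder and pin at about (390,199), the tape at (371,241) and the pen at (447,212). The two slot estimates differ by about 12 mm, so I'll zoom in.

```bash
python3 - <<'E'
from h import *
a=cv2.imread('pics/top0.png');b=cv2.imread('pics/scene0.png')
z=lambda i,x,y,w,h,s:cv2.resize(i[y:y+h,x:x+w],None,fx=s,fy=s,interpolation=cv2.INTER_CUBIC)
cv2.imwrite('pics/z1.png',z(a,250,150,100,75,8)); cv2.imwrite('pics/z2.png',z(a,355,165,100,75,8)); cv2.imwrite('pics/z3.png',z(b,250,185,100,75,8))
E
```

```text
(no output)
```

View pics/z1.png

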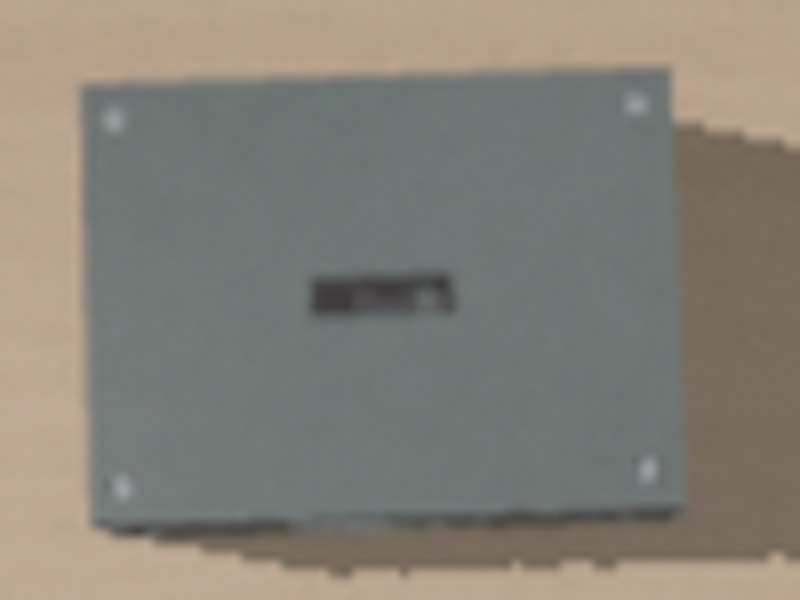

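View pics/z2.png

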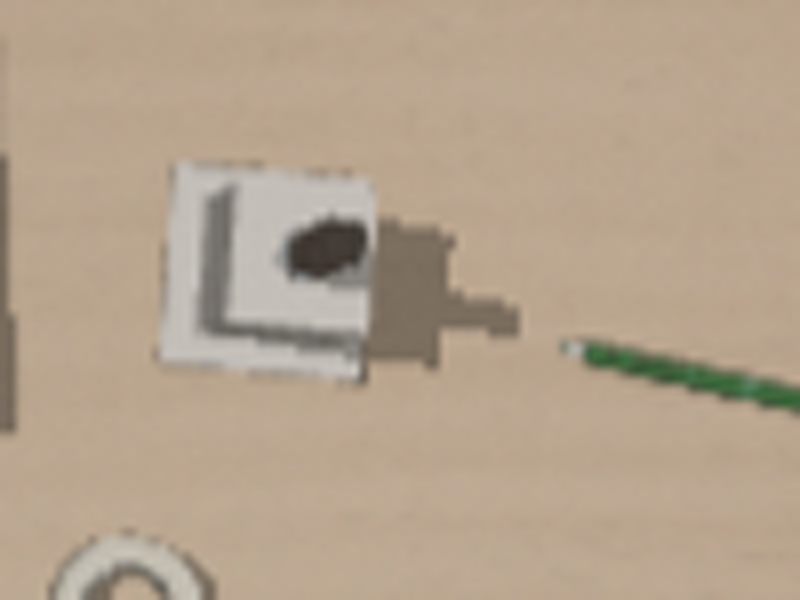

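View pics/z3.png

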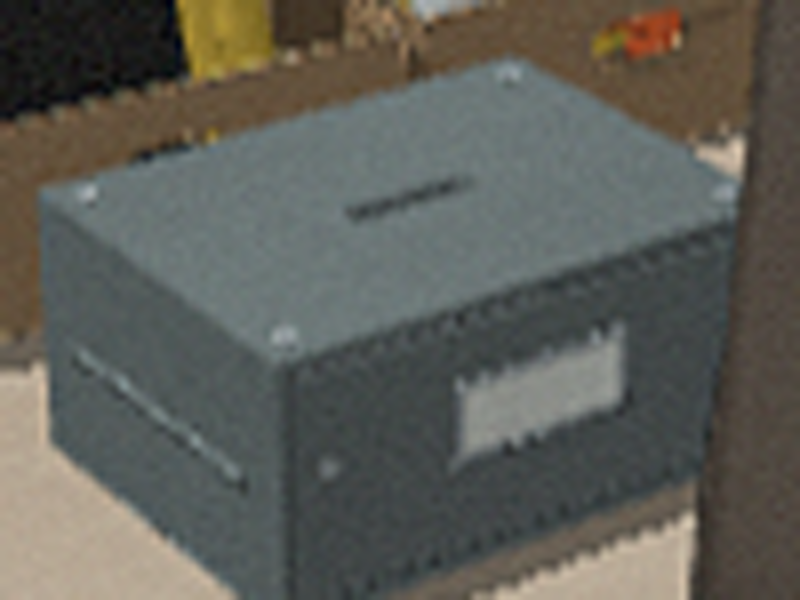

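```bash
cat >> h.py <<'E'
def pts(n,d):
    m,k,ds,R,t=K(n); v,u=np.mgrid[0:400,0:640]
    un=cv2.undistortPoints(np.stack([u.ravel(),v.ravel()],1).astype(float)[:,None],k,ds)[:,0]
    c=np.c_[un,np.ones(len(un))]*d.reshape(-1,1)
    return ((c-t)@R).reshape(400,640,3)
E
python3 - <<'E'
from h import *
for n in('top','scene'):
    d=np.load(f'pics/{n}0.png.npy'); P=pts(n,d)
    ok=d>0
    def blob(x0,x1,y0,y1,z0,z1):
        m=ok&(P[...,0]>x0)&(P[...,0]<x1)&(P[...,1]>y0)&(P[...,1]<y1)&(P[...,2]>z0)&(P[...,2]<z1)
        q=P[m]; 
        if len(q)<10: print(n,'none',len(q)); return
        rect=cv2.minAreaRect(q[:,:2].astype(np.float32)*1000)
        print(n,len(q),'z',np.median(q[:,2]).round(4),'mean',q[:,:2].mean(0).round(4),'rect mm',rect)
    blob(.35,.6,-.15,.13,.09,.11)
    blob(.40,.53,-.33,-.2,.05,.075)
    blob(.40,.53,-.33,-.2,.08,.14)
    blob(.40,.53,-.33,-.2,.003,.012)
from scipy.optimize import least_squares
def fit(obs,x0,yaw0=0):
    # obs: list (cam, localXYZ, uv)
    def f(p):
        c,s=np.cos(p[2]),np.sin(p[2]);out=[]
        for n,L,uv in obs:
            X=[p[0]+c*L[0]-s*L[1],p[1]+s*L[0]+c*L[1],L[2]]
            out+=list(proj(n,X)[0]-uv)
        return np.array(out)
    s=least_squares(f,[*x0,yaw0]); print(s.x.round(4),'yaw deg',np.degrees(s.x[2]).round(2)); print(s.fun.reshape(-1,2).round(2).tolist())
def u(x0,y0,z): return np.array([x0+(z[0]+.5)/8-.5,y0+(z[1]+.5)/8-.5])
L=[(.075,.1,.1),(.075,-.1,.1),(-.075,-.1,.1),(-.075,.1,.1),(0,0,.1)]
T=[('top',l,u(250,150,z)) for l,z in zip(L,[(82,87),(670,68),(686,512),(93,520),(382.5,294)])]
S=[('scene',l,u(250,185,z)) for l,z in zip([L[0],L[1],L[3],L[4]],[(42,190),(520,62),(285,360),(408,198)])]
fit(T,(.48,0));fit(S,(.48,0));fit(T+S,(.48,0))
H=[((.0375,.0375,.006),(175,162)),((-.0375,.0375,.006),(160,360)),((-.0375,-.0375,.006),(362,382))]
fit([('top',l,u(355,165,z)) for l,z in H],(.46,-.26))
a=cv2.imread('pics/top0.png').mean(2).astype(int); print(a[183:191,286:310])
E
```

```text
top 4048 z 0.0989 mean [ 0.4821 -0.0064] rect mm ((482.6260070800781, -6.488822937011719), (150.98753356933594, 200.47604370117188), 2.121305465698242)
top 274 z 0.061 mean [ 0.4594 -0.2694] rect mm ((460.47943115234375, -272.1025085449219), (50.6737060546875, 50.29950714111328), 85.83306884765625)
top 54 z 0.1225 mean [ 0.4595 -0.27  ] rect mm ((460.310546875, -271.544677734375), (14.368597030639648, 13.984354972839355), 83.36154174804688)
top 234 z 0.0054 mean [ 0.4559 -0.2587] rect mm ((467.40130615234375, -261.6072998046875), (122.62367248535156, 125.23477172851562), 1.9771767854690552)
scene 1999 z 0.0982 mean [0.4757 0.0042] rect mm ((484.28521728515625, -5.272132873535156), (157.10592651367188, 203.2495574951172), 2.147772789001465)
scene none 0
scene none 0
scene none 0
[ 0.4813 -0.0076  0.0361] yaw deg 2.07
[[-0.07, -0.6], [0.36, -0.06], [0.14, -0.28], [-0.49, 0.78], [0.07, 0.14]]
[ 0.4822 -0.0066  0.0415] yaw deg 2.38
[[-0.16, 0.21], [-0.03, -0.86], [-0.32, 0.63], [0.54, -0.32]]
[ 0.4816 -0.0071  0.0377] yaw deg 2.16
[[-0.28, -0.65], [0.14, -0.23], [0.01, -0.45], [-0.61, 0.
[... 271 characters left out ...]
17 111 102 100  99  98  99  97  92  92  91  92  92  91  89  88  88
   85  85 101 114 116 118]
 [117 118 104  79  73  73  71  72  72  69  68  67  68  67  68  67  72  74
   65  63  93 113 117 116]
 [117 118 105  73  62  61  61  62  70  74  72  63  61  63  69  74  90  93
   83  74  88 112 117 118]
 [118 118 103  72  62  62  61  61  76  79  79  73  74  73  76  80  99 106
   94  82  86 110 116 117]
 [117 117 102  72  66  64  66  65  77  80  82  82  83  82  83  83  98 100
   95  85  87 110 115 116]
 [116 117 109  96  90  93  92  92  95 100 102 100 101 101 100 101 108 109
  110 105 107 114 114 116]
 [117 116 114 112 110 112 112 111 112 113 115 114 114 114 113 114 116 117
  116 116 117 116 115 116]]
```

```bash
cat >> h.py <<'E'
from scipy.spatial.transform import Rotation as Ro
def Rt(s=None):
    s=s or r.get_state(); return Ro.from_euler('xyz',s['eef_rot'],degrees=True)
def rel(pos,yawy,s=None,grasp=False):
    """tool-axes shift (rows of .02) & rotvec (rows .08) to bring TCP to pos, x down, tool y at world yaw yawy deg"""
    s=s or r.get_state(); R0=Rt(s)
    a=np.radians(yawy); X=[0,0,-1.];Y=[np.cos(a),np.sin(a),0];Z=np.cross(X,Y)
    R1=Ro.from_matrix(np.c_[X,Y,Z])
    d=R0.inv().apply(np.array(pos)-s['tcp_pos']); w=(R0.inv()*R1).as_rotvec()
    print('shift/0.02',(d/.02).round(3),'turn/.08',(w/.08).round(3))
E
python3 - <<'E'
from h import *
print(Rt().as_matrix().round(4))
sh=atz('top',(355+515/8,165+320/8),0); print(sh, (sh-np.array([.46,-.272,.127]))/.127, ray('top',(300,200))[0])
for y in (90,-90): rel([.46,-.272,.2],y-5)
E
```

```text
[[ 1.000e-04 -4.321e-01  9.018e-01]
 [-0.000e+00  9.018e-01  4.321e-01]
 [-1.000e+00 -0.000e+00  0.000e+00]]
[ 0.44103704 -0.3670741   0.        ] [-0.14931465 -0.74861492 -1.        ] [ 0.36620398 -0.04034903  1.10506759]
shift/0.02 [ 1.879 11.546 14.866] turn/.08 [6.676e+00 1.000e-03 0.000e+00]
shift/0.02 [ 1.879 11.546 14.866] turn/.08 [-3.2594e+01 -0.0000e+00  1.0000e-03]
```

```bash
python3 - <<'E'
from h import *
R=Rt(); D=np.array([.46,-.272,.2])-r.get_state()['tcp_pos']; N=20
for i in (0,5,10,15,19):
    Ri=R*Ro.from_rotvec([6.676*.08*i/N,0,0]); print(i,(Ri.inv().apply(D)/.02/N).round(3))
E
```

```text
0 [0.094 0.577 0.743]
5 [0.094 0.671 0.66 ]
10 [0.094 0.753 0.565]
15 [0.094 0.821 0.459]
19 [0.094 0.866 0.369]
```

Request:
{"method": "arm_command", "body": {"plan": [{"dx": 0,"dy": 0.6,"dz": 0.73,"wx": 0.33},{"dx": 0,"dy": 0.6,"dz": 0.73,"wx": 0.33},{"dx": 0,"dy": 0.62,"dz": 0.71,"wx": 0.33},{"dx": 0,"dy": 0.64,"dz": 0.69,"wx": 0.33},{"dx": 0,"dy": 0.66,"dz": 0.67,"wx": 0.33},{"dx": 0,"dy": 0.68,"dz": 0.65,"wx": 0.33},{"dx": 0,"dy": 0.7,"dz": 0.63,"wx": 0.33},{"dx": 0,"dy": 0.71,"dz": 0.61,"wx": 0.33},{"dx": 0,"dy": 0.73,"dz": 0.59,"wx": 0.33},{"dx": 0,"dy": 0.75,"dz": 0.57,"wx": 0.33},{"dx": 0.1,"dy": 0.77,"dz": 0.55,"wx": 0.33},{"dx": 0.1,"dy": 0.78,"dz": 0.53,"wx": 0.33},{"dx": 0.1,"dy": 0.8,"dz": 0.5,"wx": 0.33},{"dx": 0.1,"dy": 0.81,"dz": 0.48,"wx": 0.33},{"dx": 0.1,"dy": 0.82,"dz": 0.46,"wx": 0.33},{"dx": 0.1,"dy": 0.83,"dz": 0.44,"wx": 0.33},{"dx": 0.1,"dy": 0.84,"dz": 0.42,"wx": 0.33},{"dx": 0.1,"dy": 0.86,"dz": 0.4,"wx": 0.33},{"dx": 0.1,"dy": 0.87,"dz": 0.38,"wx": 0.33},{"dx": 0.1,"dy": 0.87,"dz": 0.37,"wx": 0.33}]}}

```text
schema error: expected keys dx, dy, dz, wx, wy, wz
```

```bash
python3 - <<'E'
from h import *
print(r.get_state()['tcp_pos'])
cap('scene','s1.png');cap('top','t1.png')
rel([.46,-.272,.2],85)
for n in('scene','top'):
    for q in ('pin_grip','pin_centre','holder'):
        print(n,q,[(x['centre'],x['score']) for x in r.spot_point(n,q)[:1]])
a=cv2.imread('pics/s1.png');c=proj('scene',[.46,-.272,.06])[0].astype(int);print(c)
c=np.clip(c,[50,38],[589,361]);cv2.imwrite('pics/z4.png',cv2.resize(a[c[1]-37:c[1]+38,c[0]-50:c[0]+50],None,fx=8,fy=8,interpolation=cv2.INTER_CUBIC))
E
```

```text
[ 0.29164784 -0.60872459  0.23757755]
shift/0.02 [ 1.878 11.546 14.867] turn/.08 [6.676 0.    0.   ]
scene pin_grip []
scene pin_centre [([163.6, 272.7], 0.71)]
scene holder []
top pin_grip [([397.1, 198.9], 0.49)]
top pin_centre [([394.2, 199.1], 0.52)]
top holder [([385.1, 198.7], 0.77)]
[379 202]
```

View pics/s1.png

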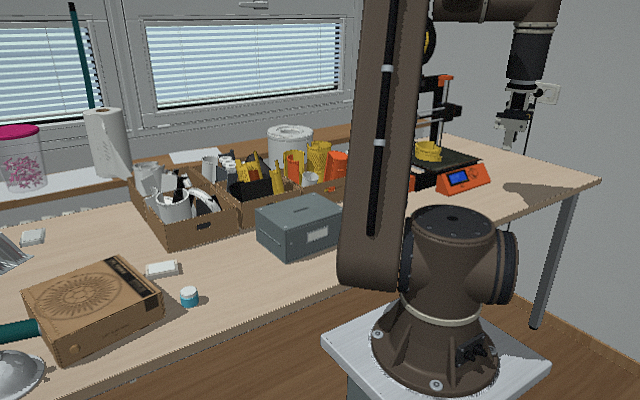

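View pics/z4.png

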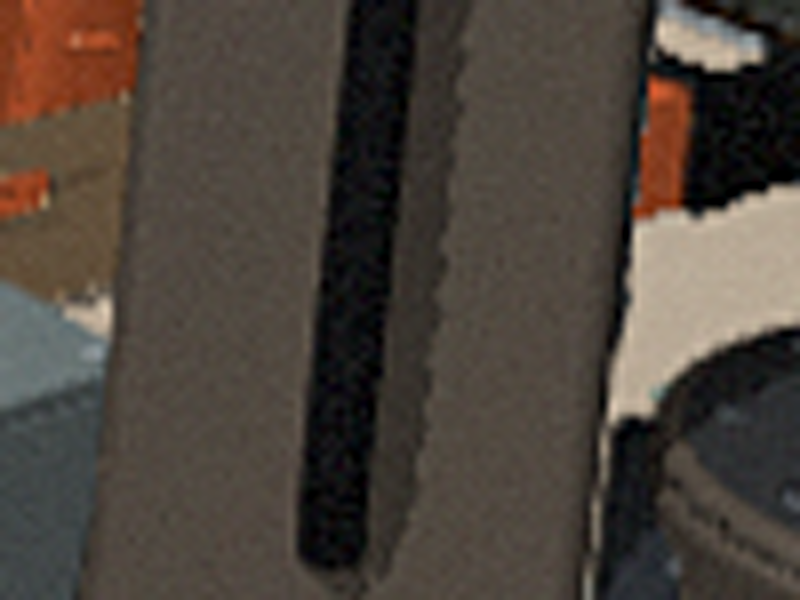

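The move was refused because all six keys are needed. The picture is the same as before, with the arm still covering the holder at about (379,202).

Request:
{"method": "arm_command", "body": {"plan": [{"dx": 0,"dy": 0.6,"dz": 0.73,"wx": 0.33,"wy": 0,"wz": 0},{"dx": 0,"dy": 0.6,"dz": 0.73,"wx": 0.33,"wy": 0,"wz": 0},{"dx": 0,"dy": 0.62,"dz": 0.71,"wx": 0.33,"wy": 0,"wz": 0},{"dx": 0,"dy": 0.64,"dz": 0.69,"wx": 0.33,"wy": 0,"wz": 0},{"dx": 0,"dy": 0.66,"dz": 0.67,"wx": 0.33,"wy": 0,"wz": 0},{"dx": 0,"dy": 0.68,"dz": 0.65,"wx": 0.33,"wy": 0,"wz": 0},{"dx": 0,"dy": 0.7,"dz": 0.63,"wx": 0.33,"wy": 0,"wz": 0},{"dx": 0,"dy": 0.71,"dz": 0.61,"wx": 0.33,"wy": 0,"wz": 0},{"dx": 0,"dy": 0.73,"dz": 0.59,"wx": 0.33,"wy": 0,"wz": 0},{"dx": 0,"dy": 0.75,"dz": 0.57,"wx": 0.33,"wy": 0,"wz": 0},{"dx": 0.1,"dy": 0.77,"dz": 0.55,"wx": 0.33,"wy": 0,"wz": 0},{"dx": 0.1,"dy": 0.78,"dz": 0.53,"wx": 0.33,"wy": 0,"wz": 0},{"dx": 0.1,"dy": 0.8,"dz": 0.5,"wx": 0.33,"wy": 0,"wz": 0},{"dx": 0.1,"dy": 0.81,"dz": 0.48,"wx": 0.33,"wy": 0,"wz": 0},{"dx": 0.1,"dy": 0.82,"dz": 0.46,"wx": 0.33,"wy": 0,"wz": 0},{"dx": 0.1,"dy": 0.83,"dz": 0.44,"wx": 0.33,"wy": 0,"wz": 0}]}}

```text
time_s: 2.73
tcp_pos: [0.4274, -0.3289, 0.2257]
eef_rot: [-37.4, 89.8, -37.5]
contact_force: [-0.6, 0.1, -0.9]
gripper_width: 0.0878
```

```bash
python3 - <<'E'
from h import *
s=r.get_state();print(s['time_s'],s['tcp_pos'])
cap('scene','s2.png');cap('top','t2.png')
rel([.46,-.272,.2],85)
a=cv2.imread('pics/s2.png');c=proj('scene',[.46,-.272,.06])[0].astype(int);print(c)
cv2.imwrite('pics/z5.png',cv2.resize(a[c[1]-37:c[1]+38,c[0]-50:c[0]+50],None,fx=8,fy=8,interpolation=cv2.INTER_CUBIC))
E
```

```text
2.7333 [ 0.42737232 -0.32886828  0.22567851]
shift/0.02 [1.278 2.796 1.609] turn/.08 [1.109 0.03  0.016]
[379 202]
```

View pics/z5.png

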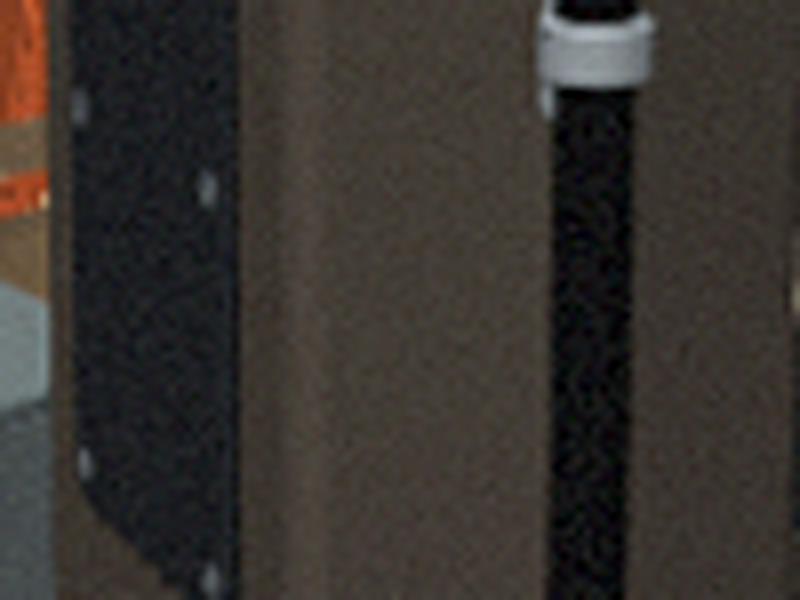

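The arm still covers the holder in the scene view, so I'll use the top-camera fit, which agrees with its depth data. Next I'll align above the pin.

Request:
{"method": "arm_command", "body": {"plan": [{"dx": 0.3,"dy": 0.7,"dz": 0.4,"wx": 0.28,"wy": 0,"wz": 0},{"dx": 0.3,"dy": 0.7,"dz": 0.4,"wx": 0.28,"wy": 0,"wz": 0},{"dx": 0.3,"dy": 0.7,"dz": 0.35,"wx": 0.28,"wy": 0,"wz": 0},{"dx": 0.3,"dy": 0.7,"dz": 0.3,"wx": 0.27,"wy": 0,"wz": 0},{"dx": 0,"dy": 0,"dz": 0,"wx": 0,"wy": 0,"wz": 0}]}}

```text
time_s: 3.25
tcp_pos: [0.4601, -0.272, 0.2022]
eef_rot: [-25.1, 89.7, -30.3]
contact_force: [-0.5, 0.1, -0.1]
gripper_width: 0.0877
```

```bash
python3 - <<'E'
from h import *
s=r.get_state();print(s['time_s'],s['tcp_pos'])
rel([.46,-.272,.09],85)
E
```

```text
3.25 [ 0.46009307 -0.27197145  0.20216366]
shift/0.02 [ 5.608  0.012 -0.034] turn/.08 [-0.026  0.066  0.031]
```

Request:
{"method": "arm_command", "body": {"plan": [{"dx": 0.8,"dy": 0,"dz": 0,"wx": 0,"wy": 0.06,"wz": 0.03},{"dx": 0.8,"dy": 0,"dz": 0,"wx": 0,"wy": 0,"wz": 0},{"dx": 0.8,"dy": 0,"dz": 0,"wx": 0,"wy": 0,"wz": 0},{"dx": 0.8,"dy": 0,"dz": 0,"wx": 0,"wy": 0,"wz": 0},{"dx": 0.8,"dy": 0,"dz": 0,"wx": 0,"wy": 0,"wz": 0},{"dx": 0.8,"dy": 0,"dz": 0,"wx": 0,"wy": 0,"wz": 0},{"dx": 0.8,"dy": 0,"dz": 0,"wx": 0,"wy": 0,"wz": 0},{"dx": 0,"dy": 0,"dz": 0,"wx": 0,"wy": 0,"wz": 0}]}}

```text
time_s: 3.92
tcp_pos: [0.4615, -0.2772, 0.0898]
eef_rot: [-22.3, 89.6, -26.9]
contact_force: [-0.6, -0.3, -0.5]
gripper_width: 0.0877
```

```bash
python3 - <<'E'
from h import *
s=r.get_state();print(s['time_s'],s['tcp_pos'],s['contact_force'])
rel([.46,-.272,.089],85)
E
```

```text
3.9167 [ 0.46152836 -0.27719177  0.08984639] [-0.56063915 -0.26317511 -0.53258421]
shift/0.02 [ 0.041  0.253 -0.097] turn/.08 [0.081 0.087 0.035]
```

Request:
{"method": "arm_command", "body": {"plan": [{"dx": 0.04,"dy": 0.25,"dz": -0.1,"wx": 0.08,"wy": 0.09,"wz": 0.03},{"dx": 0,"dy": 0,"dz": 0,"wx": 0,"wy": 0,"wz": 0}]}}

```text
time_s: 4.08
tcp_pos: [0.4594, -0.2729, 0.0895]
eef_rot: [-163.6, 89.9, -168.6]
contact_force: [-0.7, 0.4, 1.2]
gripper_width: 0.0874
```

```bash
python3 - <<'E'
from h import *
s=r.get_state();print(s['time_s'],s['tcp_pos'],s['contact_force'])
rel([.46,-.272,.089],85)
E
```

```text
4.0833 [ 0.4593899  -0.27292227  0.08948   ] [-0.68246895  0.36344185  1.17960816]
shift/0.02 [0.024 0.049 0.026] turn/.08 [-0.006 -0.026  0.008]
```

Request:
{"method": "arm_command", "body": {"plan": [{"dx": 0,"dy": 0.03,"dz": 0,"wx": 0,"wy": 0,"wz": 0},{"dx": 0,"dy": 0,"dz": 0,"wx": 0,"wy": 0,"wz": 0},{"dx": 0,"dy": 0,"dz": 0,"wx": 0,"wy": 0,"wz": 0},{"dx": 0,"dy": 0,"dz": 0,"wx": 0,"wy": 0,"wz": 0},{"dx": 0,"dy": 0,"dz": 0,"wx": 0,"wy": 0,"wz": 0},{"dx": 0,"dy": 0,"dz": 0,"wx": 0,"wy": 0,"wz": 0},{"dx": 0,"dy": 0,"dz": 0,"wx": 0,"wy": 0,"wz": 0},{"dx": 0,"dy": 0,"dz": 0,"wx": 0,"wy": 0,"wz": 0}], "fingers": 1, "force": 30}}

```text
time_s: 4.75
tcp_pos: [0.4621, -0.273, 0.0945]
eef_rot: [-19.7, 89.7, -24.6]
contact_force: [-0.0, -0.0, 0.0]
gripper_width: 0.0394
```

```bash
python3 - <<'E'
from h import *
s=r.get_state();print(s['time_s'],s['tcp_pos'],s['contact_force'],s['moment'],s['gripper_width'])
rel([.46,-.272,.089],85)
E
```

```text
4.75 [ 0.46214629 -0.27302948  0.09445129] [-0.00519187 -0.01867849  0.02492667] [-0.03893132  0.04101282 -0.02626899] 0.0393965546661752
shift/0.02 [ 0.272  0.043 -0.113] turn/.08 [0.018 0.07  0.025]
```

Request:
{"method": "arm_command", "body": {"plan": [{"dx": 0.27,"dy": 0.04,"dz": -0.1,"wx": 0,"wy": 0.07,"wz": 0.02},{"dx": 0.03,"dy": 0,"dz": 0,"wx": 0,"wy": 0,"wz": 0},{"dx": 0.03,"dy": 0,"dz": 0,"wx": 0,"wy": 0,"wz": 0},{"dx": 0.03,"dy": 0,"dz": 0,"wx": 0,"wy": 0,"wz": 0}]}}

```text
time_s: 5.08
tcp_pos: [0.46, -0.2719, 0.0865]
eef_rot: [-166.0, 90.0, -171.0]
contact_force: [-2.5, 2.2, 11.6]
gripper_width: 0.0144
```

```bash
python3 - <<'E'
from h import *
s=r.get_state();print(s['time_s'],s['tcp_pos'],s['contact_force'],s['moment'],s['gripper_width'])
rel([.46,-.272,.089],85)
E
```

```text
5.0833 [ 0.45995675 -0.27194843  0.08646546] [-2.4787232  2.2246654 11.5783721] [ 1.01345238  0.93280829 -0.01717244] 0.014396849470529648
shift/0.02 [-0.127 -0.002  0.002] turn/.08 [ 0.018 -0.01   0.003]
```

Request:
{"method": "arm_command", "body": {"plan": [{"dx": -0.03,"dy": 0,"dz": 0,"wx": 0,"wy": 0,"wz": 0},{"dx": 0,"dy": 0,"dz": 0,"wx": 0,"wy": 0,"wz": 0}]}}

```text
time_s: 5.25
tcp_pos: [0.4598, -0.2719, 0.0867]
eef_rot: [-175.6, 89.9, 179.5]
contact_force: [-0.4, -0.9, -2.0]
gripper_width: 0.0144
```

```bash
python3 - <<'E'
from h import *
s=r.get_state();print(s['time_s'],s['tcp_pos'],s['contact_force'],s['moment'],s['gripper_width'])
rel([.46,-.272,.089],85)
E
```

```text
5.25 [ 0.45978608 -0.27186596  0.08673903] [-0.37269228 -0.85675497 -1.9695445 ] [-0.01659222 -0.03526048  0.01312725] 0.014425304429061796
shift/0.02 [-0.113 -0.006  0.011] turn/.08 [ 0.019 -0.02   0.002]
```

Request:
{"method": "arm_command", "body": {"plan": [{"dx": -0.3,"dy": 0,"dz": 0,"wx": 0,"wy": 0,"wz": 0},{"dx": -0.7,"dy": 0,"dz": 0,"wx": 0,"wy": 0,"wz": 0},{"dx": -0.8,"dy": 0,"dz": 0,"wx": 0,"wy": 0,"wz": 0},{"dx": -0.8,"dy": 0,"dz": 0,"wx": 0,"wy": 0,"wz": 0},{"dx": -0.8,"dy": 0,"dz": 0,"wx": 0,"wy": 0,"wz": 0},{"dx": -0.8,"dy": 0,"dz": 0,"wx": 0,"wy": 0,"wz": 0},{"dx": -0.8,"dy": 0,"dz": 0,"wx": 0,"wy": 0,"wz": 0},{"dx": -0.8,"dy": 0,"dz": 0,"wx": 0,"wy": 0,"wz": 0},{"dx": -0.8,"dy": 0,"dz": 0,"wx": 0,"wy": 0,"wz": 0},{"dx": -0.3,"dy": 0,"dz": 0,"wx": 0,"wy": 0,"wz": 0},{"dx": 0,"dy": 0,"dz": 0,"wx": 0,"wy": 0,"wz": 0}]}}

```text
time_s: 6.17
tcp_pos: [0.4595, -0.272, 0.2336]
eef_rot: [-165.8, 89.9, -170.8]
contact_force: [0.8, 0.9, -0.3]
gripper_width: 0.0143
```

```bash
python3 - <<'E'
from h import *
s=r.get_state();print(s['time_s'],s['tcp_pos'],s['contact_force'],s['moment'],s['gripper_width'])
R=Rt(s); print(R.as_matrix().round(4))
yaw=np.radians(2.15); uy=np.array([-np.sin(yaw),np.cos(yaw)])
for o in(-.015,):
    c=np.array([.482,-.0068])+uy*o; print(c); rel([*c,.215],92.15)
cap('scene','s3.png');cap('top','t3.png')
E
```

```text
6.1667 [ 0.45947812 -0.27201817  0.23364392] [ 0.76058354  0.9394221  -0.27059439] [-0.01276997 -0.01711229  0.00466895] 0.014335462168038726
[[-1.300e-03  8.600e-02  9.963e-01]
 [-2.000e-04  9.963e-01 -8.600e-02]
 [-1.000e+00 -3.000e-04 -1.300e-03]]
[ 0.48256274 -0.02178944]
shift/0.02 [ 0.928 12.565  0.075] turn/.08 [-1.545 -0.016  0.003]
```

View pics/s3.png

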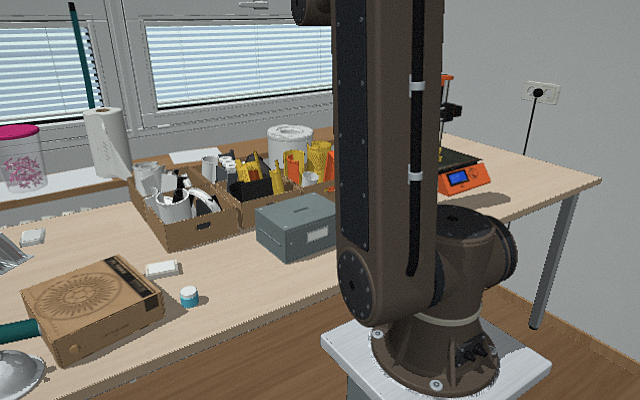

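View pics/t3.png

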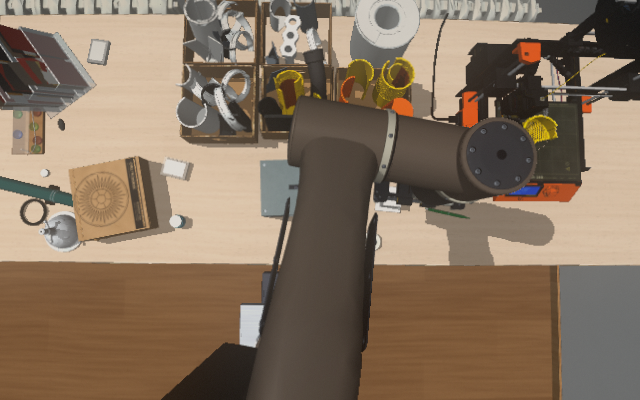

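The scene shows the unit undisturbed, and the top view is covered by the arm. The pin is gripped (14.3 mm) and lifted, so I'll move over the slot.

Request:
{"method": "arm_command", "body": {"plan": [{"dx": 0.03,"dy": 0.4,"dz": 0,"wx": -0.1,"wy": 0,"wz": 0},{"dx": 0.03,"dy": 0.8,"dz": 0.0,"wx": -0.1,"wy": 0,"wz": 0},{"dx": 0.03,"dy": 0.8,"dz": 0.01,"wx": -0.1,"wy": 0,"wz": 0},{"dx": 0.03,"dy": 0.8,"dz": 0.02,"wx": -0.1,"wy": 0,"wz": 0},{"dx": 0.03,"dy": 0.8,"dz": 0.03,"wx": -0.1,"wy": 0,"wz": 0},{"dx": 0.03,"dy": 0.8,"dz": 0.04,"wx": -0.1,"wy": 0,"wz": 0},{"dx": 0.03,"dy": 0.8,"dz": 0.05,"wx": -0.1,"wy": 0,"wz": 0},{"dx": 0.03,"dy": 0.8,"dz": 0.05,"wx": -0.1,"wy": 0,"wz": 0},{"dx": 0.03,"dy": 0.8,"dz": 0.06,"wx": -0.1,"wy": 0,"wz": 0},{"dx": 0.03,"dy": 0.8,"dz": 0.07,"wx": -0.1,"wy": 0,"wz": 0},{"dx": 0.03,"dy": 0.8,"dz": 0.08,"wx": -0.1,"wy": 0,"wz": 0},{"dx": 0.03,"dy": 0.8,"dz": 0.08,"wx": -0.1,"wy": 0,"wz": 0},{"dx": 0.03,"dy": 0.8,"dz": 0.09,"wx": -0.1,"wy": 0,"wz": 0},{"dx": 0.03,"dy": 0.8,"dz": 0.09,"wx": -0.1,"wy": 0,"wz": 0},{"dx": 0.03,"dy": 0.8,"dz": 0.1,"wx": -0.1,"wy": 0,"wz": 0},{"dx": 0.03,"dy": 0.6,"dz": 0.1,"wx": -0.05,"wy": 0,"wz": 0},{"dx": 0.03,"dy": 0.1,"dz": 0,"wx": 0,"wy": 0,"wz": 0}]}}

```text
time_s: 7.68
tcp_pos: [0.4694, -0.009, 0.1996]
eef_rot: [175.3, 87.8, 177.9]
contact_force: [-0.0, -0.6, -0.8]
gripper_width: 0.0141
```

```bash
cat >> h.py <<'E'
def at(off,z,c=(.482,-.0068),yaw=2.15):
    s=r.get_state(); print(s['time_s'],s['tcp_pos'].round(4),s['contact_force'].round(2),s['moment'].round(3),s['gripper_width'].round(4))
    R=Rt(s); tip=s['tcp_pos']+R.apply([.0847,0,0]); a=np.radians(yaw); q=tip[:2]-c
    print('tip in unit mm: x',((q@[np.cos(a),np.sin(a)])*1000).round(2),'y',((q@[-np.sin(a),np.cos(a)])*1000).round(2),'z',(tip[2]*1000).round(2),'axis',R.as_matrix()[:,0].round(4))
    if off is not None:
        p=np.array(c)+np.array([-np.sin(a),np.cos(a)])*off; rel([*p,z+.0847],90+yaw,s)
E
python3 - <<'E'
from h import *
at(-.015,.115)
cap('scene','s4.png')
a=cv2.imread('pics/s4.png');cv2.imwrite('pics/z6.png',cv2.resize(a[150:250,240:373],None,fx=6,fy=6,interpolation=cv2.INTER_CUBIC))
E
```

```text
Traceback (most recent call last):
  File "h.py", line 33, in at
    s=r.get_state(); print(s['time_s'],s['tcp_pos'].round(4),s['contact_force'].round(2),s['moment'].round(3),s['gripper_width'].round(4))
                                                                                                              ^^^^^^^^^^^^^^^^^^^^^^^^
AttributeError: 'float' object has no attribute 'round'
```

```bash
sed -i "s/s\['gripper_width'\].round(4)/round(s['gripper_width'],4)/" h.py
python3 - <<'E'
from h import *
at(-.015,.115)
cap('scene','s4.png')
a=cv2.imread('pics/s4.png');cv2.imwrite('pics/z6.png',cv2.resize(a[150:250,240:373],None,fx=6,fy=6,interpolation=cv2.INTER_CUBIC))
E
```

```text
7.6833 [ 0.4694 -0.009   0.1996] [-0.   -0.55 -0.79] [ 0.009 -0.132  0.059] 0.0141
tip in unit mm: x -15.96 y -1.43 z 114.93 axis [-0.0383  0.0014 -0.9993]
shift/0.02 [-0.033 -0.671  0.631] turn/.08 [ 0.087 -0.478 -0.037]
```

View pics/z6.png

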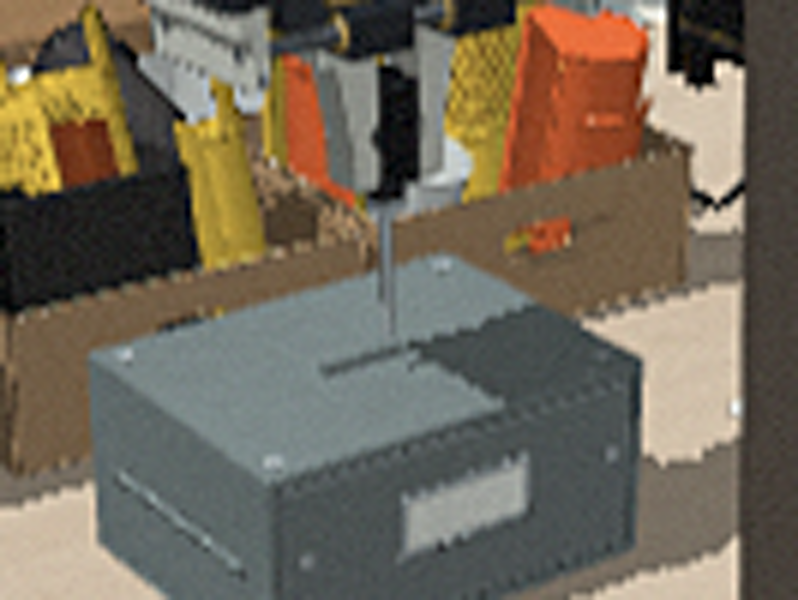

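The pin tip shows at zoomed (390,335), hovering above the slot. I'll straighten and reposition it.

Request:
{"method": "arm_command", "body": {"plan": [{"dx": 0,"dy": -0.34,"dz": 0.32,"wx": 0.04,"wy": -0.24,"wz": -0.02},{"dx": 0,"dy": -0.34,"dz": 0.32,"wx": 0.04,"wy": -0.24,"wz": -0.02},{"dx": 0.03,"dy": 0,"dz": 0,"wx": 0,"wy": 0,"wz": 0}]}}

```text
time_s: 7.98
tcp_pos: [0.4825, -0.0237, 0.1967]
eef_rot: [-72.4, 89.9, -70.2]
contact_force: [-0.2, -0.2, -0.5]
gripper_width: 0.0139
```

```bash
cat > look.py <<'E'
from h import *
import sys
cap('scene',sys.argv[1]+'.png')
a=cv2.imread('pics/'+sys.argv[1]+'.png')[160:220,255:355]
a=cv2.resize(a,None,fx=8,fy=8,interpolation=cv2.INTER_CUBIC)
s=r.get_state();R=Rt(s)
for L,c in((.0847,(0,0,255)),(.0247,(0,255,255))):
    p=proj('scene',s['tcp_pos']+R.apply([L,0,0]))[0]; print('proj',p.round(1)); q=((p-[255,160]+.5)*8).astype(int); cv2.circle(a,tuple(map(int,q)),4,c,1)
cv2.imwrite('pics/'+sys.argv[1]+'z.png',a)
E
python3 - <<'E'
from h import *
at(-.015,.115)
E
python3 look.py s5
```

```text
7.9833 [ 0.4825 -0.0237  0.1967] [-0.18 -0.25 -0.53] [-0.017 -0.002 -0.014] 0.0139
tip in unit mm: x -0.05 y -17.04 z 111.98 axis [ 6.0e-04 -1.5e-03 -1.0e+00]
shift/0.02 [-0.151  0.095  0.005] turn/.08 [0.021 0.006 0.02 ]
proj [306.5 203.6]
proj [306.4 183. ]
```

View pics/s5z.png

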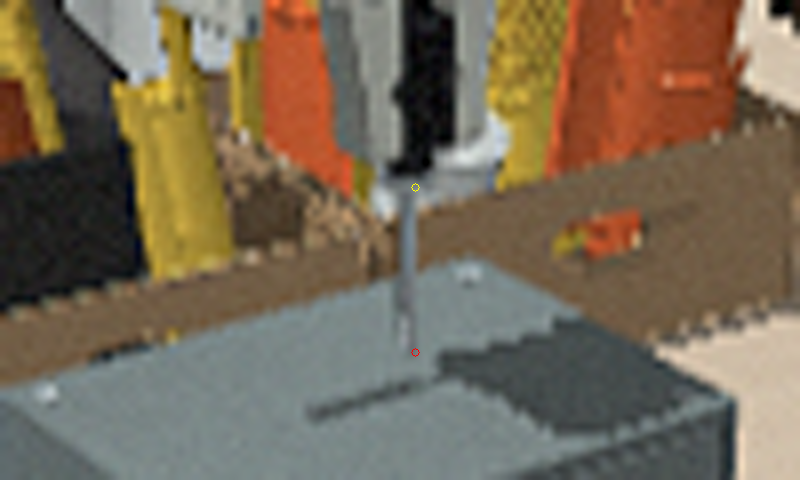

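```bash
python3 - <<'E'
from h import *
print(proj('scene',[.482,-.0068,.1]))
p=np.array([.482,-.0068,.112]);b=proj('scene',p)[0]
for d in ([.001,0,0],[0,.001,0],[0,0,.001]): print(proj('scene',p+d)[0]-b)
a=np.radians(2.15)
for y in(.023,-.023): print(proj('scene',[.482-np.sin(a)*y,-.0068+np.cos(a)*y,.1]))
E
```

```text
[[301.19062371 209.00366761]]
[-0.19979009 -0.1327689 ]
[-0.31594046  0.0867613 ]
[-0.0024769  -0.33836975]
[[294.06033212 211.16858938]]
[[308.1697165  206.88464637]]
```

```bash
python3 - <<'E'
from h import *
ims=[];ds=[]
for i in range(5):
    p,d=r.capture('scene'); ims.append(p.astype(float)); ds.append(d)
a=np.mean(ims,0).astype(np.uint8)[:,:,::-1]; np.save('pics/avg.npy',a); np.save('pics/avgd.npy',np.median(ds,0))
c=cv2.resize(a[165:215,280:346],None,fx=12,fy=12,interpolation=cv2.INTER_LANCZOS4)
s=r.get_state();R=Rt(s);print(s['tcp_pos'])
for L in (.0847,.0247,.0195,-.0365):
    p=proj('scene',s['tcp_pos']+R.apply([L,0,0]))[0];q=((p-[280,165]+.5)*12).astype(int);cv2.circle(c,tuple(map(int,q)),3,(0,0,255),1);print(p)
cv2.imwrite('pics/avgz.png',c)
g=a.astype(int).sum(2)//3
for v in range(184,206): print(v,g[v,298:316])
E
```

```text
[ 0.48209219 -0.02260515  0.197052  ]
[306.13941584 203.47504427]
[306.07221341 182.82334299]
[306.06622025 180.98899676]
[305.99987331 160.76157872]
184 [104 118  79 147 195 178 143 106 116 144 140 153 142 128 139 121 108  96]
185 [ 97 114 117 153 192 197 164 103 120 146 153 126 119 101 114  88  86  90]
186 [143  90 115 144 162 198 143 104 126 113 108  79  83  87  86  89  90  92]
187 [148 118  82 113 118 148  97 102 129  80  89  92  87  92  90  91  90  90]
188 [100 130 101 105 120  58  71 103 130  80  88  90  90  89  92  89  91  92]
189 [104 117 103 109 110  87  80 103 131  81  88  89  91  89  89  90  88  93]
190 [ 89  81 123  92 112 102  79 106 131  82  91  91  89  88  90  87  87  89]
191 [ 90  87 124  63  93  97  78 106 129  83  85  88  87  88  86  98  91  85]
192 [ 90  89 117  63  69  84  80 103 129  81  83  99  96 109 106 119 115 110]
193 [ 89  90  93  62  71  76  75 103 128  90 110 122 121 129 148 158 164 136]
194 [ 88  91  88  55  83  89 100 103 126 111 136 133 132 130 155 149 169 133]
195 [ 86  99  93  99 118 122 124 102 122 121 133 132 134 132 131 109 125 131]
196 [114 124 119 136 138 136 122 101 122 117 132 133 133 132 131 132 131 132]
197 [134 136 133 134 133 136 118 102 119 123 132 133 132 132 131 133 131 133]
198 [131 134 131 131 132 133 122 100 117 119 129 132 133 134 133 133 132 130]
199 [133 132 134 133 133 132 125 123 119 119 132 131 130 132 133 132 132 133]
200 [130 133 133 133 133 133 125 148 121 119 134 133 132 132 134 130 132 131]
201 [131 133 132 133 132 135 125 147 121 117 132 131 133 134 131 133 130 133]
202 [133 131 133 131 131 132 126 147 118 117 134 132 134 134 137 136 136 135]
203 [130 130 134 132 134 134 129 133 114 126 134 134 129 113 113 114 112 112]
204 [133 132 131 134 133 134 136 124 119 133 138 108  92  67  69  69  69  70]
205 [131 131 132 133 136 131 134 134 134 134 137 107  86  72  73  75  72  75]
```

View pics/avgz.png

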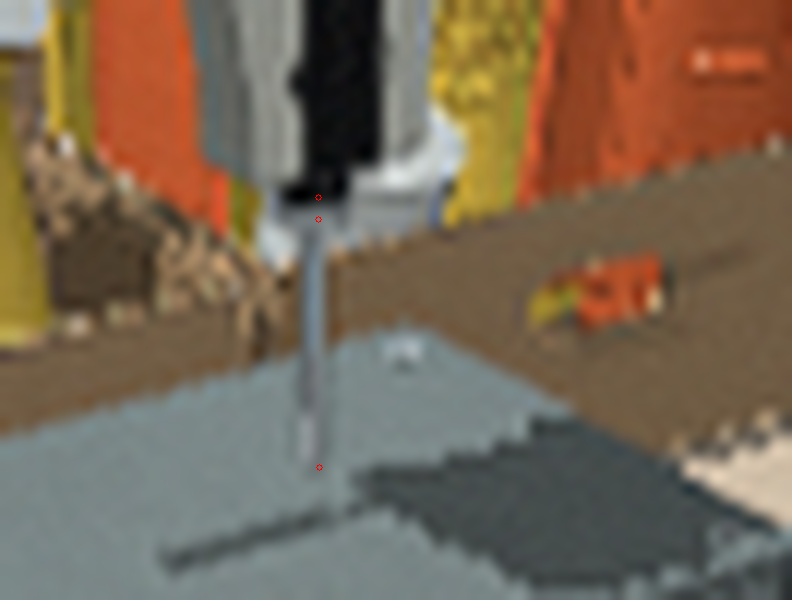

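The observed tip at zoomed (311,465) is offset from its prediction by the same −0.7 px as the slot's left end at (165,560). The tip is therefore over the slot line, and I'll lower it gently.

Request:
{"method": "arm_command", "body": {"plan": [{"dx": 0.15,"dy": 0,"dz": 0,"wx": 0,"wy": 0,"wz": 0},{"dx": 0.15,"dy": 0,"dz": 0,"wx": 0,"wy": 0,"wz": 0},{"dx": 0.15,"dy": 0,"dz": 0,"wx": 0,"wy": 0,"wz": 0},{"dx": 0.15,"dy": 0,"dz": 0,"wx": 0,"wy": 0,"wz": 0}]}}

```text
time_s: 8.62
tcp_pos: [0.4825, -0.0225, 0.1849]
eef_rot: [-22.7, 90.0, -20.4]
contact_force: [1.1, -0.2, -0.4]
gripper_width: 0.0143
```

```bash
python3 - <<'E'
from h import *
at(-.015,.09)
E
```

```text
8.6167 [ 0.4825 -0.0225  0.1849] [ 1.14 -0.21 -0.35] [-0.027 -0.021 -0.048] 0.0143
tip in unit mm: x -0.01 y -15.77 z 100.15 axis [ 7.e-04 -3.e-04 -1.e+00]
shift/0.02 [0.508 0.037 0.003] turn/.08 [0.022 0.009 0.004]
```

Request:
{"method": "arm_command", "body": {"plan": [{"dx": 0.12,"dy": 0,"dz": 0,"wx": 0,"wy": 0,"wz": 0},{"dx": 0.12,"dy": 0,"dz": 0,"wx": 0,"wy": 0,"wz": 0},{"dx": 0.12,"dy": 0,"dz": 0,"wx": 0,"wy": 0,"wz": 0},{"dx": 0.12,"dy": 0,"dz": 0,"wx": 0,"wy": 0,"wz": 0}]}}

```text
time_s: 8.95
tcp_pos: [0.4822, -0.0224, 0.1736]
eef_rot: [-125.3, 90.0, -123.0]
contact_force: [0.1, 0.0, -0.8]
gripper_width: 0.0144
```

```bash
python3 - <<'E'
from h import *
at(-.015,.08)
E
```

```text
8.95 [ 0.4822 -0.0224  0.1736] [ 0.07  0.03 -0.78] [-0.004 -0.021  0.001] 0.0144
tip in unit mm: x -0.38 y -15.66 z 88.89 axis [-3.e-04 -5.e-04 -1.e+00]
shift/0.02 [0.444 0.031 0.018] turn/.08 [ 0.026 -0.005  0.006]
```

The tip is in the slot without contact, so I'll approach the guide plate slowly.

Request:
{"method": "arm_command", "body": {"plan": [{"dx": 0.12,"dy": 0,"dz": 0.02,"wx": 0,"wy": 0,"wz": 0},{"dx": 0.12,"dy": 0,"dz": 0,"wx": 0,"wy": 0,"wz": 0},{"dx": 0.08,"dy": 0,"dz": 0,"wx": 0,"wy": 0,"wz": 0},{"dx": 0.08,"dy": 0,"dz": 0,"wx": 0,"wy": 0,"wz": 0}]}}

```text
time_s: 9.28
tcp_pos: [0.4826, -0.0224, 0.1644]
eef_rot: [-140.0, 89.9, -137.7]
contact_force: [-0.4, -0.4, -0.7]
gripper_width: 0.0142
```

```bash
python3 - <<'E'
from h import *
at(-.015,.08)
E
```

```text
9.2833 [ 0.4826 -0.0224  0.1644] [-0.41 -0.35 -0.71] [-0.001 -0.069 -0.01 ] 0.0142
tip in unit mm: x -0.07 y -15.67 z 79.71 axis [-8.e-04 -7.e-04 -1.e+00]
shift/0.02 [-0.015  0.03  -0.   ] turn/.08 [ 0.028 -0.01   0.009]
```

Request:
{"method": "arm_command", "body": {"plan": [{"dx": 0.07,"dy": 0,"dz": 0,"wx": 0,"wy": 0,"wz": 0},{"dx": 0.07,"dy": 0,"dz": 0,"wx": 0,"wy": 0,"wz": 0}]}}

```text
time_s: 9.45
tcp_pos: [0.4826, -0.0224, 0.1613]
eef_rot: [-141.2, 89.9, -139.0]
contact_force: [0.2, 1.1, -1.3]
gripper_width: 0.0143
```

```bash
python3 - <<'E'
from h import *
at(-.015,.08)
E
```

```text
9.45 [ 0.4826 -0.0224  0.1613] [ 0.24  1.06 -1.32] [-0.054 -0.017  0.008] 0.0143
tip in unit mm: x -0.06 y -15.65 z 76.58 axis [-9.e-04 -7.e-04 -1.e+00]
shift/0.02 [-0.171  0.03  -0.001] turn/.08 [ 0.028 -0.011  0.009]
```

Request:
{"method": "arm_command", "body": {"plan": [{"dx": 0.07,"dy": 0,"dz": 0,"wx": 0,"wy": 0,"wz": 0},{"dx": 0.07,"dy": 0,"dz": 0,"wx": 0,"wy": 0,"wz": 0}]}}

```text
time_s: 9.62
tcp_pos: [0.4827, -0.0224, 0.1583]
eef_rot: [-136.7, 89.9, -134.4]
contact_force: [0.5, -0.0, -1.5]
gripper_width: 0.0143
```

```bash
python3 - <<'E'
from h import *
at(-.015,.07)
E
```

```text
9.6167 [ 0.4827 -0.0224  0.1583] [ 0.45 -0.04 -1.54] [ 0.001 -0.038 -0.013] 0.0143
tip in unit mm: x 0.01 y -15.66 z 73.55 axis [-7.e-04 -7.e-04 -1.e+00]
shift/0.02 [ 0.178  0.03  -0.003] turn/.08 [ 0.027 -0.009  0.008]
```

The tip is 6 mm below guide level with no contact, so it went straight into the guide hole. I'll continue down to the button.

Request:
{"method": "arm_command", "body": {"plan": [{"dx": 0.07,"dy": 0,"dz": 0,"wx": 0,"wy": 0,"wz": 0},{"dx": 0.07,"dy": 0,"dz": 0,"wx": 0,"wy": 0,"wz": 0},{"dx": 0.07,"dy": 0,"dz": 0,"wx": 0,"wy": 0,"wz": 0}]}}

```text
time_s: 9.87
tcp_pos: [0.4827, -0.0224, 0.1537]
eef_rot: [-124.0, 90.0, -121.7]
contact_force: [0.3, -0.8, -0.7]
gripper_width: 0.0143
```

```bash
python3 - <<'E'
from h import *
at(-.015,.07)
E
```

```text
9.8667 [ 0.4827 -0.0224  0.1537] [ 0.28 -0.76 -0.73] [-0.04   0.027  0.037] 0.0143
tip in unit mm: x 0.13 y -15.63 z 69.03 axis [-4.e-04 -6.e-04 -1.e+00]
shift/0.02 [-0.048  0.029 -0.008] turn/.08 [ 0.029 -0.005  0.008]
```

Request:
{"method": "arm_command", "body": {"plan": [{"dx": 0.07,"dy": 0,"dz": 0,"wx": 0,"wy": 0,"wz": 0},{"dx": 0.07,"dy": 0,"dz": 0,"wx": 0,"wy": 0,"wz": 0},{"dx": 0.07,"dy": 0,"dz": 0,"wx": 0,"wy": 0,"wz": 0}]}}

```text
time_s: 10.12
tcp_pos: [0.4828, -0.0224, 0.1491]
eef_rot: [-120.1, 90.0, -117.8]
contact_force: [-0.5, 0.1, -0.9]
gripper_width: 0.014
```

```bash
python3 - <<'E'
from h import *
at(-.015,.07)
E
```

```text
10.1167 [ 0.4828 -0.0224  0.1491] [-0.5   0.06 -0.93] [ 0.023 -0.001  0.025] 0.014
tip in unit mm: x 0.14 y -15.63 z 64.4 axis [-3.e-04 -6.e-04 -1.e+00]
shift/0.02 [-0.28   0.029 -0.008] turn/.08 [ 0.028 -0.004  0.008]
```

Request:
{"method": "arm_command", "body": {"plan": [{"dx": 0.07,"dy": 0,"dz": 0,"wx": 0,"wy": 0,"wz": 0},{"dx": 0.07,"dy": 0,"dz": 0,"wx": 0,"wy": 0,"wz": 0}]}}

```text
time_s: 10.28
tcp_pos: [0.4831, -0.0224, 0.1464]
eef_rot: [-63.8, 90.0, -61.5]
contact_force: [-2.5, 0.8, 6.7]
gripper_width: 0.0142
```

```bash
python3 - <<'E'
from h import *
at(-.015,.07)
E
```

```text
10.2833 [ 0.4831 -0.0224  0.1464] [-2.47  0.81  6.67] [0.06  0.668 0.024] 0.0142
tip in unit mm: x 0.59 y -15.68 z 61.74 axis [ 4.e-04 -8.e-04 -1.e+00]
shift/0.02 [-0.413  0.03  -0.028] turn/.08 [0.032 0.005 0.01 ]
```

Contact at z≈62 mm with 6.7 N matches the button spring. I'll press on in small steps.

Request:
{"method": "arm_command", "body": {"plan": [{"dx": 0.07,"dy": 0,"dz": 0,"wx": 0,"wy": 0,"wz": 0},{"dx": 0.07,"dy": 0,"dz": -0.01,"wx": 0,"wy": 0,"wz": 0}]}}

```text
time_s: 10.45
tcp_pos: [0.4834, -0.0225, 0.1447]
eef_rot: [-42.7, 89.9, -40.4]
contact_force: [-1.9, 0.4, 8.4]
gripper_width: 0.0144
```

```bash
python3 - <<'E'
from h import *
at(-.015,.07)
E
```

```text
10.45 [ 0.4834 -0.0225  0.1447] [-1.91  0.37  8.38] [0.311 1.286 0.008] 0.0144
tip in unit mm: x 0.96 y -15.83 z 60.04 axis [ 0.0014 -0.0012 -1.    ]
shift/0.02 [-0.498  0.036 -0.041] turn/.08 [0.041 0.017 0.016]
```

Request:
{"method": "arm_command", "body": {"plan": [{"dx": 0.08,"dy": 0.01,"dz": -0.04,"wx": 0,"wy": 0.01,"wz": 0.01},{"dx": 0.08,"dy": 0,"dz": -0.02,"wx": 0,"wy": 0.01,"wz": 0}]}}

```text
time_s: 10.62
tcp_pos: [0.4833, -0.0224, 0.1433]
eef_rot: [-24.6, 89.9, -22.2]
contact_force: [-2.8, 0.7, 8.6]
gripper_width: 0.0144
```

```bash
python3 - <<'E'
from h import *
at(-.015,.07)
E
```

```text
10.6167 [ 0.4833 -0.0224  0.1433] [-2.85  0.68  8.63] [ 0.134  1.153 -0.032] 0.0144
tip in unit mm: x 0.88 y -15.73 z 58.58 axis [ 2.2e-03 -9.0e-04 -1.0e+00]
shift/0.02 [-0.571  0.032 -0.033] turn/.08 [0.053 0.027 0.012]
```

Request:
{"method": "arm_command", "body": {"plan": [{"dx": 0.09,"dy": 0,"dz": -0.03,"wx": 0.02,"wy": 0.02,"wz": 0},{"dx": 0.09,"dy": 0,"dz": -0.02,"wx": 0,"wy": 0.01,"wz": 0}]}}

```text
time_s: 10.78
tcp_pos: [0.4835, -0.0224, 0.1417]
eef_rot: [-28.5, 89.8, -26.1]
contact_force: [-1.2, 0.7, 7.8]
gripper_width: 0.0142
```

```bash
python3 - <<'E'
from h import *
at(-.015,.07)
E
python3 look.py s6
```

```text
10.7833 [ 0.4835 -0.0224  0.1417] [-1.2   0.68  7.78] [0.292 1.12  0.023] 0.0142
tip in unit mm: x 1.08 y -15.8 z 57.03 axis [ 0.0026 -0.0013 -1.    ]
shift/0.02 [-0.649  0.034 -0.042] turn/.08 [0.046 0.032 0.017]
proj [305.8 221.6]
proj [305.8 201.8]
```

View pics/s6.png

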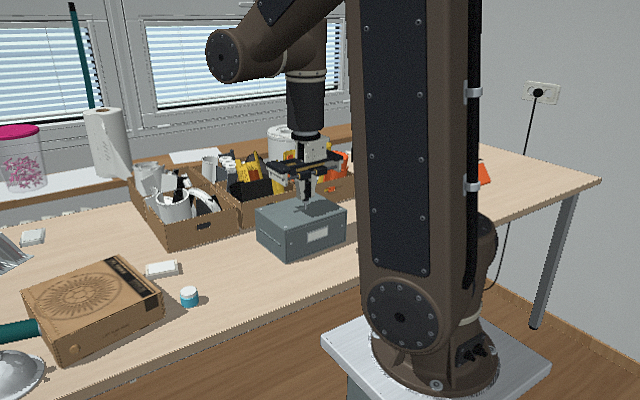

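The drawer is not visibly out yet (front face at about (318,238)).

View pics/s6z.png

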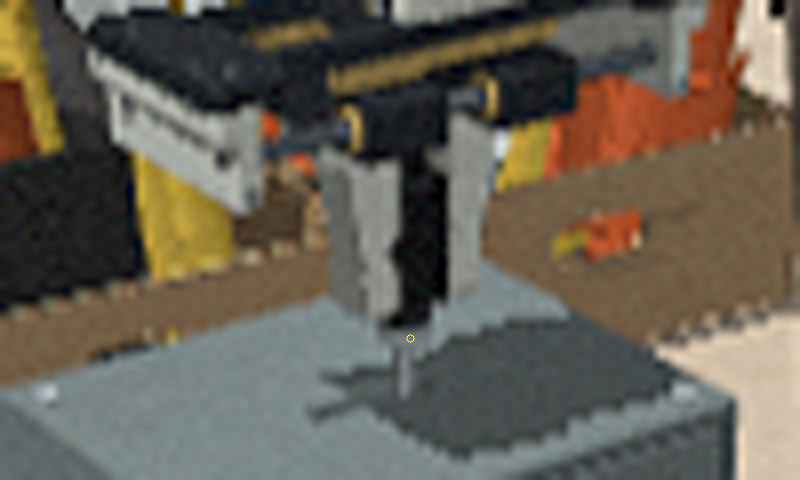

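Request:
{"method": "arm_command", "body": {"plan": [{"dx": 0.09,"dy": 0,"dz": -0.04,"wx": 0.02,"wy": 0.02,"wz": 0},{"dx": 0.09,"dy": 0,"dz": -0.02,"wx": 0,"wy": 0.01,"wz": 0}]}}

```text
time_s: 11.0
tcp_pos: [0.4834, -0.0224, 0.1399]
eef_rot: [-27.2, 89.8, -24.9]
contact_force: [-2.9, 1.2, 8.9]
gripper_width: 0.0143
```

```bash
python3 - <<'E'
from h import *
at(-.015,.07)
E
python3 look.py s7
```

```text
11.0 [ 0.4834 -0.0224  0.1399] [-2.86  1.22  8.94] [0.131 1.205 0.   ] 0.0143
tip in unit mm: x 1.06 y -15.79 z 55.21 axis [ 0.003  -0.0014 -1.    ]
shift/0.02 [-0.74   0.032 -0.038] turn/.08 [0.038 0.037 0.019]
proj [305.8 222.1]
proj [305.8 202.4]
```

View pics/s7.png

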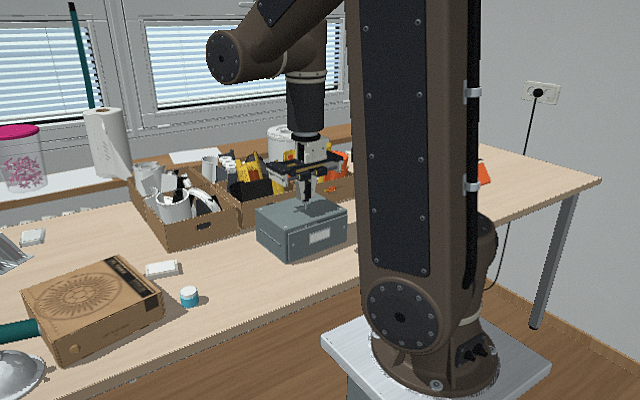

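The front edge may just be starting to shift at around (320,240). I'll hold the press.

Request:
{"method": "arm_command", "body": {"plan": [{"dx": 0.07,"dy": 0,"dz": -0.03,"wx": 0,"wy": 0.01,"wz": 0},{"dx": 0.05,"dy": 0,"dz": -0.02,"wx": 0,"wy": 0.01,"wz": 0},{"dx": 0.05,"dy": 0,"dz": -0.02,"wx": 0,"wy": 0,"wz": 0},{"dx": 0.05,"dy": 0,"dz": -0.02,"wx": 0,"wy": 0,"wz": 0}]}}

```text
time_s: 11.38
tcp_pos: [0.4833, -0.0225, 0.1392]
eef_rot: [-21.1, 89.7, -18.7]
contact_force: [-3.3, 1.2, 8.3]
gripper_width: 0.0141
```

```bash
python3 - <<'E'
from h import *
at(-.015,.07)
E
python3 look.py s8
```

```text
11.3833 [ 0.4833 -0.0225  0.1392] [-3.32  1.2   8.26] [0.347 1.437 0.019] 0.0141
tip in unit mm: x 1.19 y -15.89 z 54.53 axis [ 0.0058 -0.0019 -1.    ]
shift/0.02 [-0.774  0.034 -0.031] turn/.08 [0.063 0.071 0.027]
proj [305.8 222.3]
proj [305.8 202.6]
```

View pics/s8.png

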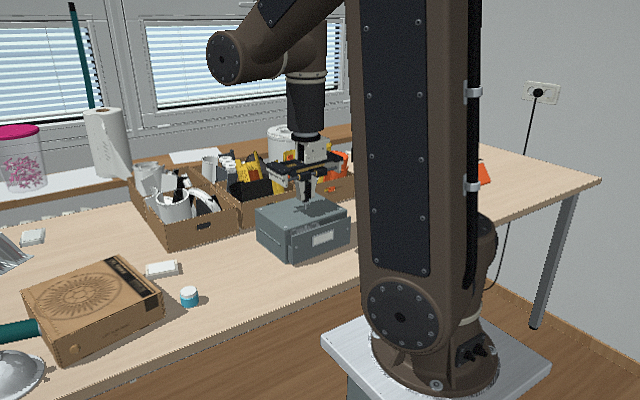

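The drawer front has now moved out, visible as a gap at about (287,245). I'll hold a bit longer.

Request:
{"method": "arm_command", "body": {"plan": [{"dx": 0.04,"dy": 0,"dz": -0.02,"wx": 0,"wy": 0.02,"wz": 0},{"dx": 0.04,"dy": 0,"dz": -0.02,"wx": 0,"wy": 0.02,"wz": 0},{"dx": 0.04,"dy": 0,"dz": -0.01,"wx": 0,"wy": 0.01,"wz": 0},{"dx": 0.04,"dy": 0,"dz": -0.01,"wx": 0,"wy": 0.01,"wz": 0},{"dx": 0.04,"dy": 0,"dz": -0.01,"wx": 0,"wy": 0,"wz": 0},{"dx": 0.04,"dy": 0,"dz": -0.01,"wx": 0,"wy": 0,"wz": 0}]}}

```text
time_s: 11.93
tcp_pos: [0.4833, -0.0225, 0.1399]
eef_rot: [-26.4, 89.6, -23.8]
contact_force: [-3.7, 0.6, 8.2]
gripper_width: 0.0143
```

```bash
python3 - <<'E'
from h import *
at(-.0155,.07)
E
python3 look.py s9
```

```text
11.9333 [ 0.4833 -0.0225  0.1399] [-3.67  0.59  8.19] [0.461 1.462 0.005] 0.0143
tip in unit mm: x 1.21 y -15.95 z 55.19 axis [ 0.006  -0.0026 -1.    ]
shift/0.02 [-0.741  0.009 -0.031] turn/.08 [0.094 0.073 0.036]
proj [305.8 222. ]
proj [305.8 202.3]
```

View pics/s9.png

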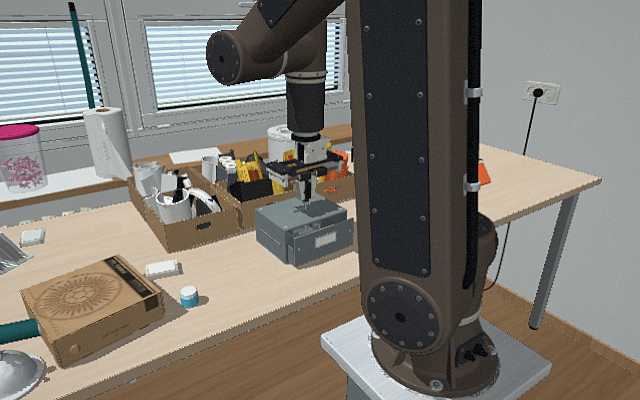

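The drawer is clearly opening, so I'll withdraw straight up.

Request:
{"method": "arm_command", "body": {"plan": [{"dx": -0.15,"dy": 0,"dz": -0.01,"wx": 0,"wy": 0.02,"wz": 0.01},{"dx": -0.2,"dy": 0,"dz": -0.01,"wx": 0,"wy": 0.02,"wz": 0.01},{"dx": -0.2,"dy": 0,"dz": 0,"wx": 0,"wy": 0.01,"wz": 0},{"dx": -0.2,"dy": 0,"dz": 0,"wx": 0,"wy": 0.01,"wz": 0},{"dx": -0.2,"dy": 0,"dz": 0,"wx": 0,"wy": 0,"wz": 0}]}}

```text
time_s: 12.4
tcp_pos: [0.4828, -0.0224, 0.1603]
eef_rot: [-50.1, 89.9, -47.5]
contact_force: [0.0, 0.3, -0.6]
gripper_width: 0.0144
```

```bash
python3 - <<'E'
from h import *
at(-.0155,.115)
E
```

```text
12.4 [ 0.4828 -0.0224  0.1603] [ 0.05  0.26 -0.61] [-0.032 -0.05  -0.012] 0.0144
tip in unit mm: x 0.28 y -15.77 z 75.65 axis [ 0.0012 -0.0013 -1.    ]
shift/0.02 [-1.968  0.005 -0.007] turn/.08 [0.1   0.014 0.017]
```

Request:
{"method": "arm_command", "body": {"plan": [{"dx": -0.25,"dy": 0,"dz": 0,"wx": 0.03,"wy": 0,"wz": 0},{"dx": -0.25,"dy": 0,"dz": 0,"wx": 0.03,"wy": 0,"wz": 0},{"dx": -0.3,"dy": 0,"dz": 0,"wx": 0.03,"wy": 0,"wz": 0},{"dx": -0.3,"dy": 0,"dz": 0,"wx": 0,"wy": 0,"wz": 0},{"dx": -0.4,"dy": 0,"dz": 0,"wx": 0,"wy": 0,"wz": 0},{"dx": -0.5,"dy": 0,"dz": 0,"wx": 0,"wy": 0,"wz": 0},{"dx": -0.5,"dy": 0,"dz": 0,"wx": 0,"wy": 0,"wz": 0},{"dx": -0.3,"dy": 0,"dz": 0,"wx": 0,"wy": 0,"wz": 0},{"dx": 0,"dy": 0,"dz": 0,"wx": 0,"wy": 0,"wz": 0}]}}

```text
time_s: 13.15
tcp_pos: [0.4829, -0.0224, 0.2229]
eef_rot: [-29.2, 89.9, -27.1]
contact_force: [0.3, -1.0, 0.2]
gripper_width: 0.0144
```

```bash
python3 - <<'E'
from h import *
at(None,0)
rel([.4598,-.2719,.22],84.9)
ims=[]
for i in range(3):
    p,d=r.capture('scene'); ims.append(p.astype(float))
a=np.mean(ims,0).astype(np.uint8)[:,:,::-1]
c=cv2.resize(a[140:220,265:360],None,fx=7,fy=7,interpolation=cv2.INTER_LANCZOS4)
s=r.get_state();R=Rt(s)
for L in (.0847,.0247,-.0365):
    p=proj('scene',s['tcp_pos']+R.apply([L,0,0]))[0];q=((p-[265,140]+.5)*7).astype(int);cv2.circle(c,tuple(map(int,q)),3,(0,0,255),1);print(p)
cv2.imwrite('pics/a2.png',c); cv2.imwrite('pics/a2full.png',a)
E
```

```text
13.15 [ 0.4829 -0.0224  0.2229] [ 0.34 -1.    0.15] [ 0.064 -0.072 -0.046] 0.0144
tip in unit mm: x 0.5 y -15.75 z 138.22 axis [ 0.0023 -0.0012 -1.    ]
shift/0.02 [  0.158 -12.422  -1.62 ] turn/.08 [1.58  0.029 0.014]
[306.1275961  195.33761777]
[306.05830163 174.31429681]
[305.98366221 151.84177836]
```

View pics/a2.png

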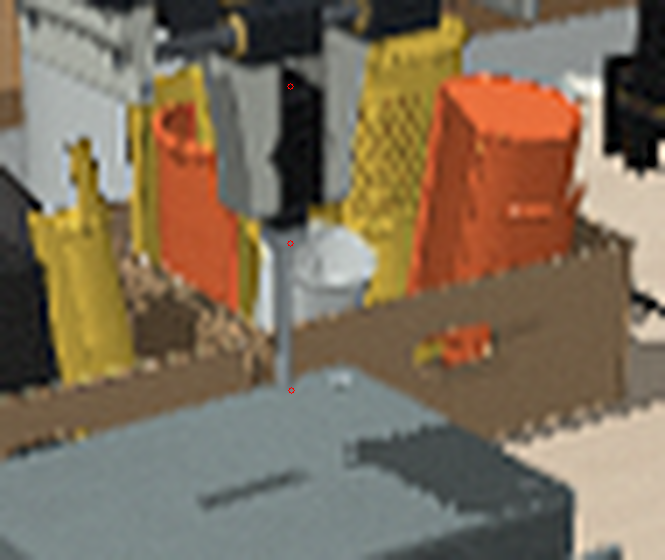

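View pics/a2full.png

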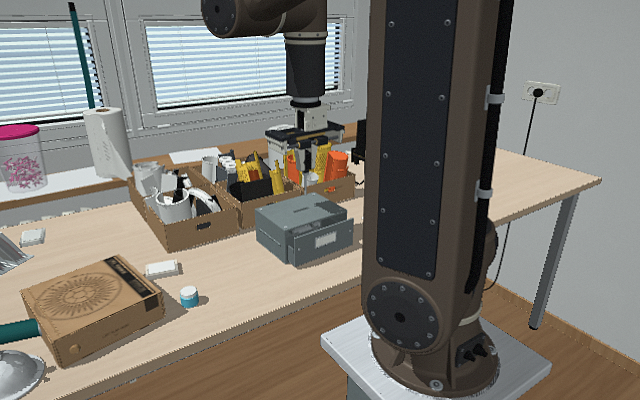

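The pin sits in the hand as before, with the tip at zoomed (285,385), and the drawer is out. I'll go back over the holder.

Request:
{"method": "arm_command", "body": {"plan": [{"dx": 0.03,"dy": -0.4,"dz": -0.08,"wx": 0.1,"wy": 0,"wz": 0},{"dx": 0.03,"dy": -0.7,"dz": -0.1,"wx": 0.1,"wy": 0,"wz": 0},{"dx": 0.03,"dy": -0.75,"dz": -0.1,"wx": 0.1,"wy": 0,"wz": 0},{"dx": 0.03,"dy": -0.75,"dz": -0.09,"wx": 0.1,"wy": 0,"wz": 0},{"dx": 0.03,"dy": -0.75,"dz": -0.08,"wx": 0.1,"wy": 0,"wz": 0},{"dx": 0.03,"dy": -0.75,"dz": -0.07,"wx": 0.1,"wy": 0,"wz": 0},{"dx": 0.03,"dy": -0.75,"dz": -0.07,"wx": 0.1,"wy": 0,"wz": 0},{"dx": 0.03,"dy": -0.75,"dz": -0.06,"wx": 0.1,"wy": 0,"wz": 0},{"dx": 0.03,"dy": -0.75,"dz": -0.05,"wx": 0.1,"wy": 0,"wz": 0},{"dx": 0.03,"dy": -0.75,"dz": -0.04,"wx": 0.1,"wy": 0,"wz": 0},{"dx": 0.03,"dy": -0.75,"dz": -0.03,"wx": 0.1,"wy": 0,"wz": 0},{"dx": 0.03,"dy": -0.75,"dz": -0.03,"wx": 0.1,"wy": 0,"wz": 0},{"dx": 0.03,"dy": -0.75,"dz": -0.02,"wx": 0.1,"wy": 0,"wz": 0},{"dx": 0.03,"dy": -0.75,"dz": -0.01,"wx": 0.1,"wy": 0,"wz": 0},{"dx": 0.03,"dy": -0.7,"dz": 0,"wx": 0.1,"wy": 0,"wz": 0},{"dx": 0.03,"dy": -0.5,"dz": 0,"wx": 0,"wy": 0,"wz": 0},{"dx": 0.03,"dy": -0.2,"dz": 0,"wx": 0,"wy": 0,"wz": 0},{"dx": 0.03,"dy": 0,"dz": 0,"wx": 0,"wy": 0,"wz": 0}]}}

```text
time_s: 14.8
tcp_pos: [0.4471, -0.2686, 0.1975]
eef_rot: [-174.1, 88.7, -179.5]
contact_force: [0.3, 0.6, -0.4]
gripper_width: 0.0144
```

```bash
python3 - <<'E'
from h import *
at(None,0)
rel([.4598,-.2719,.17],84.9)
E
```

```text
14.8 [ 0.4471 -0.2686  0.1975] [ 0.29  0.64 -0.39] [ 0.033 -0.063 -0.014] 0.0144
tip in unit mm: x -46.68 y -260.29 z 112.83 axis [-2.310e-02 -2.000e-04 -9.997e-01]
shift/0.02 [ 1.361 -0.099  0.68 ] turn/.08 [-0.066 -0.287  0.029]
```

Request:
{"method": "arm_command", "body": {"plan": [{"dx": 0.1,"dy": -0.05,"dz": 0.35,"wx": -0.03,"wy": -0.15,"wz": 0.01},{"dx": 0.1,"dy": -0.05,"dz": 0.33,"wx": -0.03,"wy": -0.13,"wz": 0.01},{"dx": 0.03,"dy": 0,"dz": 0,"wx": 0,"wy": 0,"wz": 0}]}}

```text
time_s: 15.05
tcp_pos: [0.4613, -0.2715, 0.1917]
eef_rot: [-7.0, 89.9, -12.1]
contact_force: [0.1, -0.2, -1.0]
gripper_width: 0.0145
```

```bash
python3 - <<'E'
from h import *
at(None,0)
rel([.4598,-.2719,.15],84.9)
E
```

```text
15.05 [ 0.4613 -0.2715  0.1917] [ 0.11 -0.16 -0.95] [-0.036 -0.037 -0.001] 0.0145
tip in unit mm: x -30.47 y -263.77 z 107.03 axis [ 1.2e-03 -3.0e-04 -1.0e+00]
shift/0.02 [ 2.087 -0.026 -0.078] turn/.08 [0.002 0.015 0.002]
```

Request:
{"method": "arm_command", "body": {"plan": [{"dx": 0.25,"dy": -0.03,"dz": -0.08,"wx": 0,"wy": 0.01,"wz": 0},{"dx": 0.3,"dy": 0,"dz": 0,"wx": 0,"wy": 0,"wz": 0},{"dx": 0.3,"dy": 0,"dz": 0,"wx": 0,"wy": 0,"wz": 0},{"dx": 0.3,"dy": 0,"dz": 0,"wx": 0,"wy": 0,"wz": 0},{"dx": 0.3,"dy": 0,"dz": 0,"wx": 0,"wy": 0,"wz": 0},{"dx": 0.2,"dy": 0,"dz": 0,"wx": 0,"wy": 0,"wz": 0},{"dx": 0.03,"dy": 0,"dz": 0,"wx": 0,"wy": 0,"wz": 0}]}}

```text
time_s: 15.63
tcp_pos: [0.4599, -0.27, 0.154]
eef_rot: [111.9, 90.0, 107.0]
contact_force: [-0.1, 0.2, -0.8]
gripper_width: 0.0143
```

```bash
python3 - <<'E'
from h import *
at(None,0)
rel([.4598,-.2719,.0867],84.9)
E
```

```text
15.6333 [ 0.4599 -0.27    0.154 ] [-0.12  0.23 -0.8 ] [-0.009 -0.006  0.012] 0.0143
tip in unit mm: x -31.99 y -262.12 z 69.34 axis [-1.e-04  4.e-04 -1.e+00]
shift/0.02 [ 3.367 -0.098  0.005] turn/.08 [ 0.039 -0.002 -0.005]
```

Request:
{"method": "arm_command", "body": {"plan": [{"dx": 0.1,"dy": -0.1,"dz": 0,"wx": 0.03,"wy": 0,"wz": 0},{"dx": 0.15,"dy": 0,"dz": 0,"wx": 0,"wy": 0,"wz": 0},{"dx": 0.15,"dy": 0,"dz": 0,"wx": 0,"wy": 0,"wz": 0},{"dx": 0.15,"dy": 0,"dz": 0,"wx": 0,"wy": 0,"wz": 0},{"dx": 0.15,"dy": 0,"dz": 0,"wx": 0,"wy": 0,"wz": 0}]}}

```text
time_s: 16.05
tcp_pos: [0.4601, -0.2725, 0.1392]
eef_rot: [-1.1, 90.0, -6.2]
contact_force: [0.4, -0.3, -0.4]
gripper_width: 0.0142
```

```bash
python3 - <<'E'
from h import *
at(None,0)
rel([.4598,-.2719,.0867],84.9)
E
```

```text
16.05 [ 0.4601 -0.2725  0.1392] [ 0.38 -0.33 -0.39] [0.01  0.016 0.026] 0.0142
tip in unit mm: x -31.81 y -264.66 z 54.55 axis [ 7.e-04 -1.e-04 -1.e+00]
shift/0.02 [ 2.627  0.027 -0.018] turn/.08 [0.006 0.009 0.   ]
```

The tip is 7 mm inside the hole without contact, so I'll lower it further.

Request:
{"method": "arm_command", "body": {"plan": [{"dx": 0.25,"dy": 0.02,"dz": -0.02,"wx": 0,"wy": 0,"wz": 0},{"dx": 0.25,"dy": 0,"dz": 0,"wx": 0,"wy": 0,"wz": 0},{"dx": 0.25,"dy": 0,"dz": 0,"wx": 0,"wy": 0,"wz": 0},{"dx": 0.25,"dy": 0,"dz": 0,"wx": 0,"wy": 0,"wz": 0},{"dx": 0.25,"dy": 0,"dz": 0,"wx": 0,"wy": 0,"wz": 0},{"dx": 0.25,"dy": 0,"dz": 0,"wx": 0,"wy": 0,"wz": 0}]}}

```text
time_s: 16.55
tcp_pos: [0.46, -0.272, 0.1066]
eef_rot: [-4.6, 89.9, -9.7]
contact_force: [-0.1, 0.1, -1.0]
gripper_width: 0.0146
```

```bash
python3 - <<'E'
from h import *
at(None,0)
rel([.4598,-.2719,.0867],84.9)
E
```

```text
16.55 [ 0.46   -0.272   0.1066] [-0.13  0.13 -1.  ] [0.015 0.027 0.037] 0.0146
tip in unit mm: x -31.81 y -264.27 z 21.86 axis [ 1.7e-03 -3.0e-04 -1.0e+00]
shift/0.02 [ 0.993  0.007 -0.011] turn/.08 [0.005 0.022 0.002]
```

Request:
{"method": "arm_command", "body": {"plan": [{"dx": 0.2,"dy": 0,"dz": -0.01,"wx": 0,"wy": 0.02,"wz": 0},{"dx": 0.2,"dy": 0,"dz": 0,"wx": 0,"wy": 0,"wz": 0},{"dx": 0.2,"dy": 0,"dz": 0,"wx": 0,"wy": 0,"wz": 0},{"dx": 0.15,"dy": 0,"dz": 0,"wx": 0,"wy": 0,"wz": 0},{"dx": 0.1,"dy": 0,"dz": 0,"wx": 0,"wy": 0,"wz": 0}]}}

```text
time_s: 16.97
tcp_pos: [0.4593, -0.2719, 0.0866]
eef_rot: [179.1, 89.9, 174.0]
contact_force: [0.5, -0.6, -1.4]
gripper_width: 0.0143
```

```bash
python3 - <<'E'
from h import *
at(None,0)
rel([.4598,-.2719,.0867],84.9)
E
```

```text
16.9667 [ 0.4593 -0.2719  0.0866] [ 0.48 -0.62 -1.42] [-0.019  0.006 -0.035] 0.0143
tip in unit mm: x -32.75 y -264.07 z 1.88 axis [-1.7e-03  2.0e-04 -1.0e+00]
shift/0.02 [-0.006  0.003  0.024] turn/.08 [ 0.005 -0.021 -0.   ]
```

Request:
{"method": "arm_command", "body": {"plan": [{"dx": 0.07,"dy": 0,"dz": 0.02,"wx": 0,"wy": -0.02,"wz": 0},{"dx": 0.05,"dy": 0,"dz": 0,"wx": 0,"wy": 0,"wz": 0}]}}

```text
time_s: 17.13
tcp_pos: [0.4597, -0.2722, 0.0864]
eef_rot: [-105.8, 89.9, -110.8]
contact_force: [-3.5, 3.1, 11.3]
gripper_width: 0.0142
```

```bash
python3 - <<'E'
from h import *
at(None,0)
E
```

```text
17.1333 [ 0.4597 -0.2722  0.0864] [-3.47  3.07 11.3 ] [ 1.548  1.489 -0.068] 0.0142
tip in unit mm: x -32.23 y -264.41 z 1.7 axis [-3.e-04 -9.e-04 -1.e+00]
```

The collar is seated, with 11 N of contact at the original height, so I'll open the gripper.

Request:
{"method": "arm_command", "body": {"plan": [{"dx": 0,"dy": 0,"dz": 0,"wx": 0,"wy": 0,"wz": 0},{"dx": 0.02,"dy": 0,"dz": 0,"wx": 0,"wy": 0,"wz": 0},{"dx": 0.02,"dy": 0,"dz": 0,"wx": 0,"wy": 0,"wz": 0},{"dx": 0.02,"dy": 0,"dz": 0,"wx": 0,"wy": 0,"wz": 0},{"dx": 0.02,"dy": 0,"dz": 0,"wx": 0,"wy": 0,"wz": 0},{"dx": 0.02,"dy": 0,"dz": 0,"wx": 0,"wy": 0,"wz": 0},{"dx": 0.02,"dy": 0,"dz": 0,"wx": 0,"wy": 0,"wz": 0},{"dx": 0.02,"dy": 0,"dz": 0,"wx": 0,"wy": 0,"wz": 0}], "fingers": -1}}

```text
time_s: 17.8
tcp_pos: [0.4608, -0.2725, 0.0842]
eef_rot: [-33.5, 89.8, -38.5]
contact_force: [0.2, 0.5, 0.4]
gripper_width: 0.0618
```

Opening is at 62 mm with no force. I'll rise straight up.

Request:
{"method": "arm_command", "body": {"plan": [{"dx": -0.2,"dy": 0,"dz": 0,"wx": 0,"wy": 0,"wz": 0},{"dx": -0.4,"dy": 0,"dz": 0,"wx": 0,"wy": 0,"wz": 0},{"dx": -0.7,"dy": 0,"dz": 0,"wx": 0,"wy": 0,"wz": 0},{"dx": -0.8,"dy": 0,"dz": 0,"wx": 0,"wy": 0,"wz": 0},{"dx": -0.8,"dy": 0,"dz": 0,"wx": 0,"wy": 0,"wz": 0},{"dx": -0.8,"dy": 0,"dz": 0,"wx": 0,"wy": 0,"wz": 0},{"dx": -0.8,"dy": 0,"dz": 0,"wx": 0,"wy": 0,"wz": 0},{"dx": -0.8,"dy": 0,"dz": 0,"wx": 0,"wy": 0,"wz": 0},{"dx": -0.8,"dy": 0,"dz": 0,"wx": 0,"wy": 0,"wz": 0},{"dx": -0.4,"dy": 0,"dz": 0,"wx": 0,"wy": 0,"wz": 0},{"dx": 0,"dy": 0,"dz": 0,"wx": 0,"wy": 0,"wz": 0}]}}

```text
time_s: 18.72
tcp_pos: [0.4597, -0.2725, 0.226]
eef_rot: [-38.9, 89.8, -43.9]
contact_force: [0.6, -0.8, -0.5]
gripper_width: 0.0878
```

```bash
python3 - <<'E'
from h import *
at(None,0); rel([.30,-.58,.24],65)
E
```

```text
18.7167 [ 0.4597 -0.2725  0.226 ] [ 0.59 -0.76 -0.51] [-0.016 -0.067  0.022] 0.0878
tip in unit mm: x -32.07 y -264.87 z 141.26 axis [ 0.0027 -0.0026 -1.    ]
shift/0.02 [ -0.684 -16.013  -6.617] turn/.08 [4.368 0.041 0.023]
```

Now I'll clear the top camera's view by moving back towards the start, to check the result.

Request:
{"method": "arm_command", "body": {"plan": [{"dx": -0.1,"dy": -0.5,"dz": -0.3,"wx": 0,"wy": 0,"wz": 0},{"dx": -0.1,"dy": -0.8,"dz": -0.38,"wx": 0,"wy": 0,"wz": 0},{"dx": -0.05,"dy": -0.8,"dz": -0.38,"wx": 0,"wy": 0,"wz": 0},{"dx": 0,"dy": -0.8,"dz": -0.38,"wx": 0,"wy": 0,"wz": 0},{"dx": 0,"dy": -0.8,"dz": -0.38,"wx": 0,"wy": 0,"wz": 0},{"dx": 0,"dy": -0.8,"dz": -0.38,"wx": 0,"wy": 0,"wz": 0},{"dx": 0,"dy": -0.8,"dz": -0.38,"wx": 0,"wy": 0,"wz": 0},{"dx": 0,"dy": -0.8,"dz": -0.38,"wx": 0,"wy": 0,"wz": 0},{"dx": 0,"dy": -0.8,"dz": -0.38,"wx": 0,"wy": 0,"wz": 0},{"dx": 0,"dy": -0.8,"dz": -0.38,"wx": 0,"wy": 0,"wz": 0},{"dx": 0,"dy": -0.8,"dz": -0.38,"wx": 0,"wy": 0,"wz": 0},{"dx": 0,"dy": -0.8,"dz": -0.38,"wx": 0,"wy": 0,"wz": 0},{"dx": 0,"dy": -0.8,"dz": -0.38,"wx": 0,"wy": 0,"wz": 0},{"dx": 0,"dy": -0.8,"dz": -0.38,"wx": 0,"wy": 0,"wz": 0},{"dx": 0,"dy": -0.8,"dz": -0.38,"wx": 0,"wy": 0,"wz": 0},{"dx": 0,"dy": -0.8,"dz": -0.38,"wx": 0,"wy": 0,"wz": 0},{"dx": 0,"dy": -0.8,"dz": -0.38,"wx": 0,"wy": 0,"wz": 0},{"dx": 0,"dy": -0.8,"dz": -0.38,"wx": 0,"wy": 0,"wz": 0},{"dx": 0,"dy": -0.4,"dz": -0.2,"wx": 0,"wy": 0,"wz": 0},{"dx": 0,"dy": 0,"dz": 0,"wx": 0,"wy": 0,"wz": 0}]}}

```text
time_s: 20.38
tcp_pos: [0.2717, -0.5616, 0.2124]
eef_rot: [141.0, 88.6, 136.0]
contact_force: [0.4, 0.3, 0.3]
gripper_width: 0.0877
```

```bash
python3 - <<'E'
from h import *
at(None,0)
p,d=cap('top','t9.png'); cap('scene','s99.png')
n='top';P=pts(n,d);ok=d>0
for b in((.40,.53,-.33,-.2,.05,.075),(.40,.53,-.33,-.2,.08,.14)):
    m=ok&(P[...,0]>b[0])&(P[...,0]<b[1])&(P[...,1]>b[2])&(P[...,1]<b[3])&(P[...,2]>b[4])&(P[...,2]<b[5]);q=P[m]
    print(len(q),np.median(q[:,2]),cv2.minAreaRect(q[:,:2].astype(np.float32)*1000) if len(q)>5 else '')
a=cv2.imread('pics/t9.png');cv2.imwrite('pics/t9z.png',cv2.resize(a[150:260,250:410],None,fx=5,fy=5,interpolation=cv2.INTER_CUBIC))
d0=np.load('pics/top0.png.npy'); P0=pts(n,d0)
m=ok&(P[...,0]>.3)&(P[...,0]<.404)&(P[...,1]>-.13)&(P[...,1]<.1)&(P[...,2]>.07)&(P[...,2]<.11);q=P[m];print('drawer pts',len(q),q[:,0].min() if len(q) else '')
E
```

```text
20.3833 [ 0.2717 -0.5616  0.2124] [0.42 0.26 0.27] [-0.074 -0.11   0.053] 0.0877
tip in unit mm: x -232.41 y -544.97 z 127.69 axis [-0.0181  0.0175 -0.9997]
282 0.06074286421559412 ((460.5791320800781, -272.4664306640625), (51.36122131347656, 51.027381896972656), 85.62472534179688)
54 0.12266589402310729 ((459.9173583984375, -272.204833984375), (14.172416687011719, 14.19678020477295), 85.55029296875)
drawer pts 144 0.36912699620779005
```

View pics/t9.png

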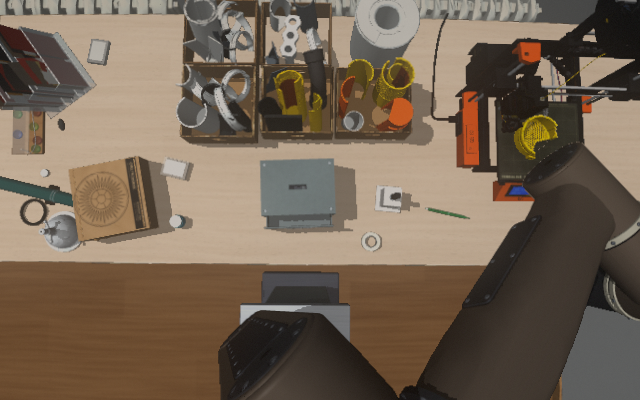

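View pics/t9z.png

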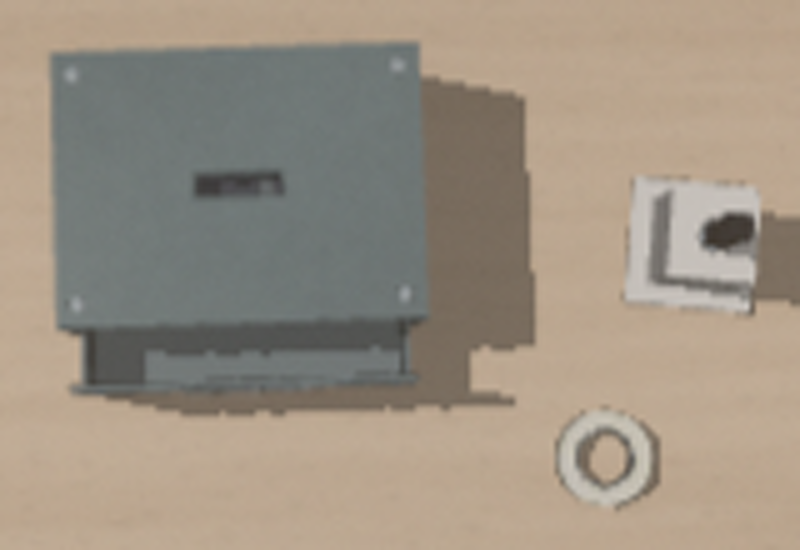

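The drawer is fully out (front edge at zoomed row ~388). The pin stands in its holder at the same height and position as at the start. The tape at (371,241), the pen at (447,212), the jar and the tile are all where they were.

```bash
python3 -c "
from plant import r
print(r.close_job())"
```

```text
the job is handed in; nothing more can be done
None
```

The job is done and handed in with the clock at about 20 s of the 67 s allowed; no verdict was reported.

**What I did:** I took the pin out of its holder and put it through the slot about 16 mm to the -y side of centre. It went straight into the guide hole there, so no feeling along the slot was needed. I pressed the catch about 8 mm until the drawer sprang out, then withdrew the pin, put it back in the holder, let go and moved the arm clear.

**Last checks:**
- **Drawer:** the depth picture shows it about 35 mm out.
- **Pin:** it is within about 1 mm of the hole's axis by depth. Its top is at 122.7 mm against 122.5 mm before, so it is fully seated.
- **Force:** contact readings reached about 9–10 N on the catch and about 12 N seating the pin in the holder. These were read between moves, so brief peaks could have been missed.
- **Bystanders:** by eye in the last top picture, the tape, jar, tile and pen are where they started.
- **Gripper:** open, touching nothing, with near-zero force.

**Failures and disagreements:**
- My first move call was refused because some keys were missing.
- The detector's slot positions from the two cameras differed by about 12 mm. I fitted the unit's corners in both pictures instead, and those fits agreed to about 1 mm.
- The arm hid the holder from the scene camera, so the holder and pin positions come from the top camera only.

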